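Move the snapped-in battery pack from the charger to the probe receiver

ROBOT

A 6-joint arm with a two-finger parallel gripper is mounted at the origin on a cart in front of the work surface, level with it; the furniture and walls round the work are solid. World frame = base frame: x ahead of the robot, y to its left, z up, the work surface at z = 0. Lengths are in m, angles in rad, forces in N, time in s.
With the tool pointing down it reaches from about 0.2 to 0.875 m from the base axis. Payload 3.4 kg.
Tool frame: the origin (TCP) lies on the centre line of the jaws, within the pads' length; the fingertips stand 14 mm ahead of it and the grasp point (between the pads) lies 5 mm behind it; x points along the fingers, y is the direction in which the jaws open and shut, and the axes are right-handed (so a half turn about x gives the same grasp; the last joint's range is limited). The gripper opens to 94 mm and grips with 3 to 60 N. Pads are 16 mm wide; open, the fingers measure 119 mm over their backs; the gripper's body (75 mm by 177 mm) begins 78 mm behind the grasp point.
Start: joints at [1.202, 0.276, 1.505, -0, 1.361, -0.121], TCP at [0.141, 0.557, 0.219] pointing down, gripper open.
Joint ranges: [-2.89, 2.89], [-0.75, 2.08], [0.22, 2.7], [-1.18, 4.32], [0.11, 2.71], [-2.7, 2.7]. Speed limits (rad/s): [2.57, 2.57, 3.14, 3.14, 3.14, 3.14].

INTERFACE

Orientations are given as a rotation vector (axis times angle).
In Python, from station import env gives the robot as it stands.
- The arm moves only by the tool step_arm, never from a script. Its argument "rows" is a list of rows, each an object of numbers: "dx", "dy", "dz": the shift along the tool's x, y, z in m; "wx", "wy", "wz": the turn, a rotation vector about the tool's x, y, z in degrees; "claw": the closure, from 0 (fully open) to 1 (shut). A call has 1 to 12 rows; each row is the pose to reach, as a shift and turn from the pose commanded when the call began, along the tool's axes at that moment; what a row does not reach only later rows make up. A row lasts 1/12 s, in which the tool goes at most 41.7 mm and 7.16 degrees, less where a joint would pass 70% of its speed; a pose out of reach is approached as far as the arm can. A call with a gripper value outside its range is refused whole. The fingers move at their own pace and stop on an object; "force" is the grip in N (left out, the last holds). Time passes only in rows, so rows that repeat a pose let the fingers close. It gives the time, the measured TCP pose, the force and the opening at its end, in the units of the state.
- env.read_state(): the state, without advancing time (a new reading comes with each control period).
- env.read_camera(name): name is "side" or "top"; returns a dict with "frame" (400x640x3 uint8, blue, green, red), "camera_matrix" (3x3 intrinsics, pixels), "k1" (the pictures are not rectified: a ray, as slopes to the right and down, at radius r is drawn at 1 + k1 r^2 times it, then the intrinsics apply), "xyz" and "orientation" of the camera in the world. Camera axes: x right, y up, looking along -z (the intrinsics and any distortion apply to the point x, -y, -z); pixel columns grow to the right and rows downward; lengths in m; the calibration is good to about 2 mm. A picture is of the moment at which its call begins. There is no depth.
- env.finish_job(): hands the job in, once; it reports no verdict.
Trained networks look in a picture, given as the dict that the camera call returned (one of the last four; its "shot" number tells which), for a name from the list of things; names that differ only in an ending like _2 or _b are one class to them, and where a whole thing is asked for, a point or a joint stands for the part that bears it (a point fixed in the world has none). Each returns a list of dicts, best first, with "score" (0 to 1); they miss things now and then, are a little off and sometimes report something else, mostly with a low value. They report only what shows in the picture. A call takes as long as a camera call. They do not tell look-alikes from the thing itself.
- env.boxes_of(picture, target): "centre" ([column, row] in pixels, amid what is visible of it).
The state is a dict: "time_s": time; "joint_pos": joint angles; "joint_velocities": joint speeds; "joint_efforts": joint torques, N m; "tcp_pos": TCP position; "tcp_rot": TCP orientation; "wrist_force": force on the tool from outside, world axes, zero at the start; "torque": the same for the moment, N m; "opening": finger opening in m.
Only numpy, scipy, OpenCV 4.12 (cv2) and the standard library are available. Lean on these libraries where they do the work, as an engineer would, in place of code of your own. Each camera call takes 0.05 s, during which the arm holds its last target. There are 200 camera calls.

TASK

The battery pack is snapped into the dark charger. Free it by pinching its two blue side tabs together, lift it out and snap it fully home into the empty well of the white probe receiver, so that both tabs spring back out and catch; either way round will do. Be gentle: do not tear at the latches, lean on the wells or ram the pack down on rim or floor, and leave the ring, the vial and the pen where they are.

Things in the scene. Friction and masses are not known exactly. Their poses are not given: they have to be found in the camera images.
- pack: Battery pack: grey upright block 34 (x) x 36 (y) x 76 mm, about 0.13 kg, black cap, a ribbed blue thumb pad standing out on its +y and its -y side: 52 mm across the pads when relaxed, 42 mm with both pressed fully in. Origin at the centre of its underside, z up, y from the right to the left pad. The same turned half round. In a well it has 0.75 mm play on each side.
- pack_grip (a point): Centre of the pack between its two blue thumb pads, 57 mm above its underside and 19 mm below its top: the place to pinch, closing along y. Each pad is 20 mm wide (x) and 29 mm high, centred at this height.
- tab_left (a joint): Blue tab on the pack's +y side, thumb pad and barb in one: 0 = sprung out, 0.005 m = fully in. Takes 3 N to start and 8 N to press fully, some 4 N more while the barbs are loaded. The barb, 14 to 18.5 mm above the pack's underside, sloped below, reaches 3 mm under a well's lip; pressed in 4 mm or more it surely clears the lip.
- tab_right (a joint): The same for the blue tab on the pack's -y side.
- charger: Fixed charger: dark base 84 x 92 x 16 mm with green lamps; a grey well rises from it to 42 mm above the worktop. Origin on the worktop under the well's centre, z up, catch lips on the well's +y and -y sides. Well: 35.5 (x) x 37.5 (y) mm inside, floor 16 mm above the worktop, 26 mm deep, straight sides, flat square rim 4 to 5 mm wide, no lead-in. Undersides of the lips 20 mm above the floor.
- receiver: Fixed probe receiver: white housing 112 x 92 x 16 mm with an empty grey well, the same as the charger's. It stands on screwed feet 4 to 18 mm high. Origin at the housing's underside (above the feet) below the well's centre: well floor 16 mm, rim 42 mm above it. On its +x side a display block rises to 32 mm and a stub aerial (64 mm in x, 34 mm in y from the well) to 72 mm above the origin.
- receiver_contacts (a joint): Sprung brass contacts in the receiver's well (the charger's are the same): 0 = standing 6 mm out of the floor, 0.006 m = pressed flush. They push the pack up, 2 N at first touch, 11 N when it is on the floor; there its barbs are 1.5 mm below the lips and spring out as the pads are let go. A latched pack's underside is 1.5 mm above the floor; let go higher, it pops up. Over 25 N from pack to well is damage.
- ring_gauge: Dark-rimmed steel setting ring, 52 mm across, 12 mm high, lying flat; origin at the centre of its underside. To be left alone.
- amber_vial: Amber vial with black cap, 24 mm across, 54 mm high, standing; origin at the centre of its underside. To be left alone.
- marker_pen: Red and white marker pen, 135 mm long, 17 mm thick, lying; origin under its middle. To be left alone.
There are look-alikes about, which are no part of the job. There is more than one size of the charger; the job needs the middle-sized.

How it is judged:
On the way:
1. the pack has been freed and lifted clear of the charger's well (z of pack in the frame of charger above 0.051 m), for 0.2 s.
At the end, for the whole second after the job is handed in: The pack is latched in the receiver's well: its underside less than 3 mm above the well's floor and within 4 mm of its centre, upright within 0.09 rad, both tabs sprung back out (each pressed less than 1.5 mm), at rest and let go (z of pack in the frame of receiver below 0.019 m and horizontal distance between pack and receiver below 0.004 m and angle between pack's own z axis and vertical below 0.09 rad and value of joint each of tab_left, tab_right below 0.0015 m and linear speed of pack below 0.02 m/s); the robot touches nothing.
It fails at once if the pack and the charger press or pull on each other with more than 25 N (contact force between pack and charger above 25 N).
It fails at once if the pack and the receiver press on each other with more than 25 N (contact force between pack and receiver above 25 N).
It fails at once if the setting ring is moved by more than 10 mm (distance of ring_gauge from where it was at the start of the episode above 0.01 m).
It fails at once if the vial is moved by more than 10 mm (distance of amber_vial from where it was at the start of the episode above 0.01 m).
It fails at once if the pen is moved by more than 10 mm (distance of marker_pen from where it was at the start of the episode above 0.01 m).
It also fails if it takes over 72 s, if anything falls off the work surface, if the arm or the gripper's body presses on something with over 40 N, if the wrist force passes 120 N, or if a joint passes its speed limit or range.

## Working session

There is one attempt and no reset: what is moved stays moved. The work goes in short steps, Python scripts to look and compute and a tool call to move; the robot and the scene stay as the last step left them, time stands still between calls to the robot, and variables do not carry over. Pictures are saved under pics/ and viewed, about 8 in all and at most 12, crops included, and the job is handed in when it is done.

Besides the shell and the picture viewer there is one more tool, called after "Emit:" by a JSON object that holds its "api" and its "payload", one argument or row to a line. step_arm: Moves the arm, as the interface text tells. Its arguments: {"type":"object","properties":{"rows":{"type":"array"},"force":{"type":"number"}},"required":["rows"]}

```bash
mkdir -p pics; ls
cat > h.py <<'E'
import numpy as np, cv2, pickle
from station import env
from scipy.spatial.transform import Rotation as R
def Rm(o):
    o=np.array(o,float)
    if o.shape==(3,3): return o
    return R.from_rotvec(o).as_matrix() if o.size==3 else R.from_quat(o).as_matrix()
def ray(c,px):
    K=np.array(c['camera_matrix']); k1=c['k1']
    d=np.linalg.solve(K,[px[0],px[1],1.])[:2]; u=d.copy()
    for _ in range(30): u=d/(1+k1*(u@u))
    v=Rm(c['orientation'])@np.array([u[0],-u[1],-1]); return np.array(c['xyz']),v
def atz(c,px,z):
    o,v=ray(c,px); return o+v*(z-o[2])/v[2]
def proj(c,P):
    q=Rm(c['orientation']).T@(np.array(P)-np.array(c['xyz']))
    u=np.array([q[0],-q[1]])/-q[2]; u=u*(1+c['k1']*(u@u))
    return (np.array(c['camera_matrix'])@[u[0],u[1],1])[:2]
def tri(c1,p1,c2,p2):
    o1,a=ray(c1,p1);o2,b=ray(c2,p2)
    s=np.linalg.lstsq(np.c_[a,-b],o2-o1,rcond=None)[0]
    A=o1+s[0]*a;B=o2+s[1]*b; return (A+B)/2,np.linalg.norm(A-B)
E
python3 - <<'E'
from h import *
print(env.read_state())
for n in('top','side'):
    c=env.read_camera(n); cv2.imwrite(f'pics/{n}0.png',c['frame']); pickle.dump(c,open(f'{n}0.pkl','wb'))
    print(n,c['xyz'],c['orientation'],c['camera_matrix'],c['k1'])
    for t in('pack','pack_grip','tab_left','charger','receiver','ring_gauge','amber_vial','marker_pen'):
        try: print(t,[(np.round(d['centre'],1).tolist(),round(d['score'],2)) for d in env.boxes_of(c,t)])
        except Exception as e: print(t,e)
E
```

```text
pics
{'time_s': 0.0, 'joint_pos': array([ 1.20202467e+00,  2.76586186e-01,  1.50612977e+00,  1.18718657e-05,
        1.36068050e+00, -1.21027719e-01]), 'joint_velocities': array([ 0.00081517,  0.00093087, -0.00024986,  0.00065932, -0.00180231,
        0.00094813]), 'joint_efforts': array([-1.14599912e-03, -4.04586911e+01, -2.37226886e+01,  7.00551644e-02,
        3.44118546e-02, -1.21476614e-04]), 'tcp_pos': array([0.14081981, 0.55693126, 0.21861108]), 'tcp_rot': array([ 0.19312644,  1.56248063, -0.1958768 ]), 'wrist_force': array([-1.30565423,  0.43753252,  0.21964938]), 'torque': array([0.06475689, 0.00508544, 0.036063  ]), 'opening': 0.09405879765929777}
top [0.37719681 0.12231075 0.91943815] [ 0.12647443 -0.15633057 -1.58394189] [[375.63987953   0.         315.96468922]
 [  0.         375.63987953 201.85182051]
 [  0.           0.           1.        ]] -0.08306350017121508
pack [([413.0, 221.4], 0.72)]
pack_grip []
tab_left [([404.3, 213.7], 0.44)]
charger [([384.1, 167.3], 0.95), ([195.5, 243.0], 0.63), ([401.4, 225.0], 0.58)]
receiver [([285.6, 189.2], 0.88)]
ring_gauge [([345.1, 144.9], 0.55)]
amber_vial [([287.7, 137.9], 0.66)]
marker_pen [([335.8, 268.1], 0.7)]
side [0.44880596 1.12596302 0.52435783] [ 0.08591073 -1.6746886  -2.58018192] [[495.65337941   0.         317.5723715 ]
 [  0.         495.65337941 189.61167147]
 [  0.           0.           1.        ]] -0.14326469979974465
pack [([345.6, 156.7], 0.78)]
pack_grip [([341.1, 157.5], 0.71)]
tab_left []
charger [([294.6, 184.4], 0.98), ([342.8, 175.0], 0.86), ([356.0, 285.5], 0.67)]
receiver [([300.1, 222.4], 0.97), ([343.5, 156.0], 0.51)]
ring_gauge [([262.7, 199.9], 0.67), ([240.9, 221.7], 0.63)]
amber_vial [([241.3, 219.2], 0.51)]
marker_pen [([384.1, 206.6], 0.58)]
```

Run:
```python
import cv2
a=cv2.imread('pics/top0.png');cv2.imwrite('pics/top0c.png',cv2.resize(a[90:300,170:450],(800,600),interpolation=cv2.INTER_CUBIC))
a=cv2.imread('pics/side0.png');cv2.imwrite('pics/side0c.png',cv2.resize(a[110:320,200:480],(800,600),interpolation=cv2.INTER_CUBIC))
```

```text
(no output)
```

View pics/top0c.png

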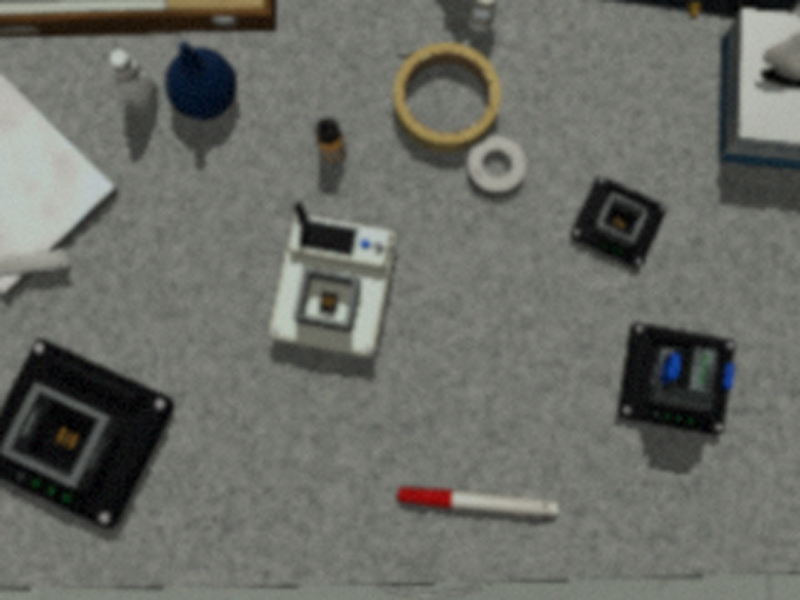

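View pics/side0c.png

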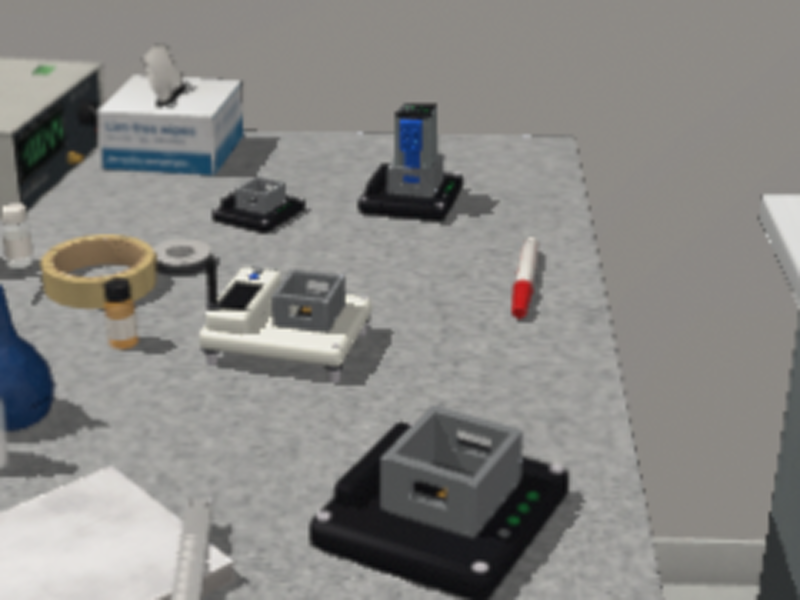

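The top crop shows the pack in the mid-sized charger at crop ≈(690,370). The receiver well is at (328,300), with its aerial at (300,220), and the pen is at (475,503). The side crop agrees. Next is one composite of close-ups to click features precisely.

Run:
```python
import cv2,numpy as np
def crop(n,x,y,w=50,h=37.5,s=8):
    a=cv2.imread(f'pics/{n}0.png')
    M=np.float32([[s,0,-s*x],[0,s,-s*y]]); b=cv2.warpAffine(a,M,(int(w*s),int(h*s)),flags=cv2.INTER_CUBIC)
    for i in range(0,int(w),10):
        cv2.line(b,(i*s,0),(i*s,5),(0,255,255),1)
    for i in range(0,int(h),10): cv2.line(b,(0,i*s),(5,i*s),(0,255,255),1)
    return cv2.convertScaleAbs(b,alpha=1.4)
im=np.vstack([np.hstack([crop('top',383,202),crop('top',262,178)]),np.hstack([crop('side',320,142),crop('side',270,198)])])
cv2.imwrite('pics/comp.png',im);print(im.shape)
```

```text
(600, 800, 3)
```

View pics/comp.png

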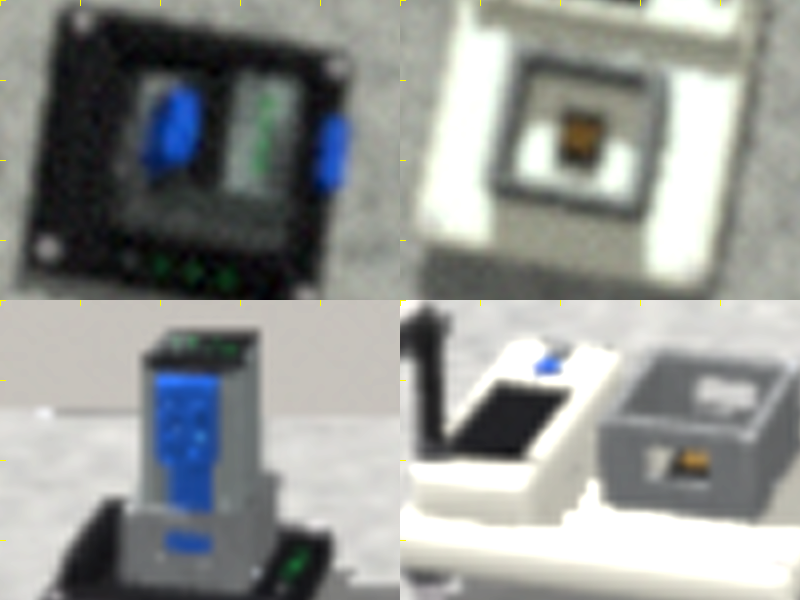

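```bash
cat > fit.py <<'E'
from h import *
from scipy.optimize import least_squares
T=pickle.load(open('top0.pkl','rb'));S=pickle.load(open('side0.pkl','rb'))
o=dict(rt=(T,262-50,178),rs=(S,270-50,198-37.5),ct=(T,383,202),cs=(S,320,142-37.5))
def px(k,p): c,x,y=o[k]; return c,np.array([p[0]/8+x,p[1]/8+y])
def fit(obs,p0):
    # obs: (view,click,local xyz); params x,y,yaw,z0
    L=[(*px(k,p),np.array(l)) for k,p,l in obs]
    W=lambda q,l: np.array([q[0]+np.cos(q[2])*l[0]-np.sin(q[2])*l[1],q[1]+np.sin(q[2])*l[0]+np.cos(q[2])*l[1],q[3]+l[2]])
    f=lambda q: np.concatenate([proj(c,W(q,l))-p for c,p,l in L])
    r=least_squares(f,p0,loss='soft_l1',x_scale=[.01,.01,.1,.01]); return r.x,np.round(f(r.x).reshape(-1,2),1).tolist()
E
python3 - <<'E'
from fit import *
print(atz(*px('rt',(580,132)),.03),atz(*px('ct',(250,140)),.09), tri(T,(413,221),S,(343,157)))
h=.0225;i=.0178 # rim outer half (x: 22.25?, y)
# world: image right=-y, image up=+x roughly. local x up
ob=[('rt',(517,50),(h,h,.042)),('rt',(666,68),(h,-h,.042)),('rt',(648,218),(-h,-h,.042)),('rt',(492,198),(-h,h,.042)),
 ('rs',(600,422),(h,h,.042)),('rs',(655,348),(h,-h,.042)),('rs',(752,440),(-h,h,.042))]
print(fit(ob,[.38,.13,0,.01]))
oc=[('ct',(62,8),(.042,.046,.016)),('ct',(352,55),(.042,-.046,.016)),('ct',(318,298),(-.042,-.046,.016)),('ct',(18,288),(-.042,.046,.016))]
print(fit(oc,[.35,-.1,0,0]))
oc+=[('cs',(143,353),(.017,.018,.0935)),('cs',(238,362),(-.017,.018,.0935)),('cs',(260,333),(-.017,-.018,.0935)),('cs',(170,331),(.017,-.018,.0935)),
('cs',(122,510),(h,h,.042)),('cs',(232,520),(-h,h,.042))]
print(fit(oc,[.35,-.1,0,0]))
# individual checks on objects
for n,p in dict(vial=(287.7,137.9),pen=(335.8,268.1),penA=(170+400/2.857,90+495/2.857),penB=(170+557/2.857,90+510/2.857),ring=(345,147.5)).items(): print(n,atz(T,p,.01))
E
```

```text
[0.55784777 0.17940499 0.03      ] [ 0.48375851 -0.11520979  0.09      ] (array([ 0.48752732, -0.11957972,  0.06433882]), np.float64(0.007771244911665467))
(array([ 0.55378452,  0.17777853, -0.17494991,  0.01072844]), [[0.2, -0.7], [0.3, 0.0], [-0.6, -0.2], [-0.0, -0.7], [0.5, -0.0], [-0.3, 0.3], [2.1, -0.0]])
(array([ 0.48692701, -0.11831224, -0.17403468, -0.00584567]), [[-0.6, 0.0], [-0.5, -0.1], [0.3, 3.0], [0.8, -1.5]])
(array([ 0.48600042, -0.11704989, -0.18019964, -0.00114835]), [[-0.5, -0.0], [-0.3, 0.1], [0.2, 3.3], [0.6, -1.4], [-0.6, 0.7], [0.2, 0.6], [0.2, -0.2], [-0.9, -0.9], [-0.4, -0.2], [2.4, -0.0]])
vial [0.70869649 0.17208851 0.01      ]
pen [0.38031292 0.05905434 0.01      ]
penA [0.39301209 0.12056779 0.01      ]
penB [ 0.37779885 -0.01098358  0.01      ]
ring [0.68113055 0.0270136  0.01      ]
```

```bash
cat >> h.py <<'E'
def go(pos,yaw):
    """shift/turn from present measured pose to TCP pos, tool x down, tool y = +-(-sin yaw,cos yaw)"""
    s=env.read_state(); A=R.from_rotvec(s['tcp_rot']).as_matrix(); best=None
    for g in (1,-1):
        y=g*np.array([-np.sin(yaw),np.cos(yaw),0]); x=np.array([0,0,-1.]); B=np.c_[x,y,np.cross(x,y)]
        w=R.from_matrix(A.T@B).as_rotvec(degrees=True)
        if best is None or np.linalg.norm(w)<np.linalg.norm(best): best=w
    print('t',s['time_s'],'tcp',np.round(s['tcp_pos'],4),'F',np.round(s['wrist_force'],1),'open',round(s['opening'],4),'j6',round(s['joint_pos'][5],2))
    print('d mm',np.round(A.T@(np.array(pos)-s['tcp_pos'])*1000,1),'w deg',np.round(best,2)); print('tool axes in world\n',np.round(A,3))
E
python3 -c "
from h import *
go([.486,-.117,.18],-.177)"
```

```text
t 0.9 tcp [0.141  0.5575 0.2195] F [-0.5  0.7 -0.1] open 0.0937 j6 -0.12
d mm [  39.5 -569.3  499.8] w deg [-4.05  0.   -0.  ]
tool axes in world
 [[ 0.     0.245  0.969]
 [ 0.     0.969 -0.245]
 [-1.     0.     0.   ]]
```

Emit:
{"api": "step_arm", "payload": {
  "rows": [
    {"dy": -0.0285,"dz": 0.025},
    {"dy": -0.057,"dz": 0.05},
    {"dy": -0.0855,"dz": 0.075},
    {"dy": -0.114,"dz": 0.1},
    {"dy": -0.1425,"dz": 0.125},
    {"dy": -0.171,"dz": 0.15},
    {"dy": -0.1995,"dz": 0.175},
    {"dy": -0.228,"dz": 0.2},
    {"dy": -0.2565,"dz": 0.225},
    {"dy": -0.285,"dz": 0.25},
    {"dy": -0.285,"dz": 0.25},
    {"dy": -0.285,"dz": 0.25}
  ]
}}

```text
invalid input
```

Emit:
{"api": "step_arm", "payload": {
  "rows": [
    {"dy": -0.0285,"dz": 0.025},
    {"dy": -0.057,"dz": 0.05},
    {"dy": -0.0855,"dz": 0.075},
    {"dy": -0.114,"dz": 0.1},
    {"dy": -0.1425,"dz": 0.125},
    {"dy": -0.171,"dz": 0.15},
    {"dy": -0.1995,"dz": 0.175},
    {"dy": -0.228,"dz": 0.2},
    {"dy": -0.2565,"dz": 0.225,"wx": -2,"dx": 0.02},
    {"dy": -0.285,"dz": 0.25,"wx": -4.05,"dx": 0.04},
    {"dy": -0.285,"dz": 0.25,"wx": -4.05,"dx": 0.04},
    {"dy": -0.285,"dz": 0.25,"wx": -4.05,"dx": 0.04}
  ]
}}

```text
invalid input
```

Run:
```python
from h import *
go([.486,-.117,.0705],-.177)
for n in('top','side'):
    c=env.read_camera(n); cv2.imwrite(f'pics/{n}1.png',c['frame']); pickle.dump(c,open(f'{n}1.pkl','wb'))
    cv2.imwrite(f'pics/{n}1c.png',cv2.resize(c['frame'][100:280,280:460] if n=='top' else c['frame'][30:210,250:430],(400,400),interpolation=cv2.INTER_CUBIC))
cv2.imwrite('pics/c1.png',np.hstack([cv2.imread('pics/top1c.png'),cv2.imread('pics/side1c.png')]))
```

```text
t 0.9 tcp [0.141  0.5575 0.2195] F [-0.5  0.7 -0.1] open 0.0937 j6 -0.12
d mm [ 149.  -569.3  499.8] w deg [-4.05  0.   -0.  ]
tool axes in world
 [[ 0.     0.245  0.969]
 [ 0.     0.969 -0.245]
 [-1.     0.     0.   ]]
```

View pics/c1.png

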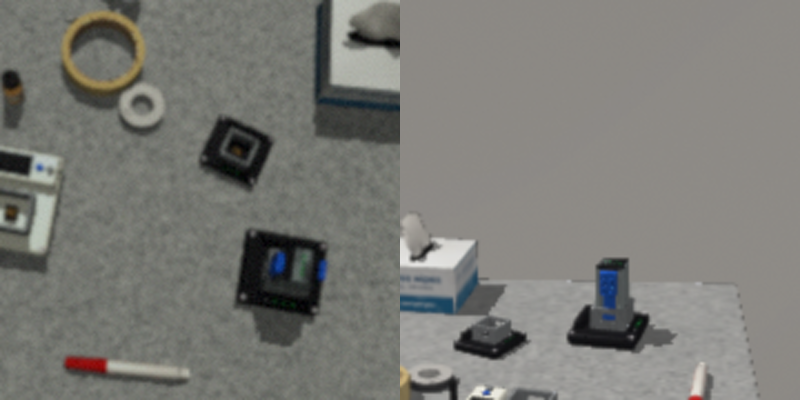

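The move was refused and the picture shows nothing has moved, so each row probably needs all its keys.

Emit:
{"api": "step_arm", "payload": {
  "rows": [
    {"dx": 0,"dy": -0.0285,"dz": 0.025,"wx": 0,"wy": 0,"wz": 0,"claw": 0},
    {"dx": 0,"dy": -0.057,"dz": 0.05,"wx": 0,"wy": 0,"wz": 0,"claw": 0},
    {"dx": 0,"dy": -0.0855,"dz": 0.075,"wx": 0,"wy": 0,"wz": 0,"claw": 0},
    {"dx": 0,"dy": -0.114,"dz": 0.1,"wx": 0,"wy": 0,"wz": 0,"claw": 0},
    {"dx": 0,"dy": -0.1425,"dz": 0.125,"wx": 0,"wy": 0,"wz": 0,"claw": 0},
    {"dx": 0,"dy": -0.171,"dz": 0.15,"wx": 0,"wy": 0,"wz": 0,"claw": 0},
    {"dx": 0,"dy": -0.1995,"dz": 0.175,"wx": 0,"wy": 0,"wz": 0,"claw": 0},
    {"dx": 0,"dy": -0.228,"dz": 0.2,"wx": 0,"wy": 0,"wz": 0,"claw": 0},
    {"dx": 0,"dy": -0.2565,"dz": 0.225,"wx": 0,"wy": 0,"wz": 0,"claw": 0},
    {"dx": 0,"dy": -0.285,"dz": 0.25,"wx": 0,"wy": 0,"wz": 0,"claw": 0},
    {"dx": 0,"dy": -0.3135,"dz": 0.275,"wx": 0,"wy": 0,"wz": 0,"claw": 0},
    {"dx": 0,"dy": -0.3135,"dz": 0.275,"wx": 0,"wy": 0,"wz": 0,"claw": 0}
  ]
}}

```text
time_s: 2.0
tcp_pos: [0.3338, 0.1807, 0.2198]
tcp_rot: [0.198, 1.558, -0.203]
wrist_force: [-0.5, 1.2, -0.5]
opening: 0.0941
```

Emit:
{"api": "step_arm", "payload": {
  "rows": [
    {"dx": 0,"dy": -0.0285,"dz": 0.025,"wx": 0,"wy": 0,"wz": 0,"claw": 0},
    {"dx": 0,"dy": -0.057,"dz": 0.05,"wx": 0,"wy": 0,"wz": 0,"claw": 0},
    {"dx": 0,"dy": -0.0855,"dz": 0.075,"wx": 0,"wy": 0,"wz": 0,"claw": 0},
    {"dx": 0,"dy": -0.114,"dz": 0.1,"wx": 0,"wy": 0,"wz": 0,"claw": 0},
    {"dx": 0,"dy": -0.1425,"dz": 0.125,"wx": 0,"wy": 0,"wz": 0,"claw": 0},
    {"dx": 0,"dy": -0.171,"dz": 0.15,"wx": 0,"wy": 0,"wz": 0,"claw": 0},
    {"dx": 0,"dy": -0.1995,"dz": 0.175,"wx": -2,"wy": 0,"wz": 0,"claw": 0},
    {"dx": 0.01,"dy": -0.228,"dz": 0.2,"wx": -4.05,"wy": 0,"wz": 0,"claw": 0},
    {"dx": 0.025,"dy": -0.256,"dz": 0.225,"wx": -4.05,"wy": 0,"wz": 0,"claw": 0},
    {"dx": 0.04,"dy": -0.256,"dz": 0.225,"wx": -4.05,"wy": 0,"wz": 0,"claw": 0},
    {"dx": 0.04,"dy": -0.256,"dz": 0.225,"wx": -4.05,"wy": 0,"wz": 0,"claw": 0},
    {"dx": 0.04,"dy": -0.256,"dz": 0.225,"wx": -4.05,"wy": 0,"wz": 0,"claw": 0}
  ]
}}

```text
time_s: 3.0
tcp_pos: [0.4854, -0.1164, 0.1787]
tcp_rot: [0.141, 1.569, -0.138]
wrist_force: [0.1, -0.1, -0.4]
opening: 0.0943
```

Run:
```python
from h import *
go([.486,-.117,.0705],-.177)
for n in('top','side'):
    c=env.read_camera(n); cv2.imwrite(f'pics/{n}2.png',c['frame']); pickle.dump(c,open(f'{n}2.pkl','wb'))
    s=env.read_state(); A=R.from_rotvec(s['tcp_rot']).as_matrix()
    print(n,proj(c,s['tcp_pos']),proj(c,s['tcp_pos']+A@[.014,.047,0]),proj(c,s['tcp_pos']+A@[.014,-.047,0]))
a=cv2.imread('pics/top2.png')[150:270,340:460];b=cv2.imread('pics/side2.png')[80:200,285:405]
cv2.imwrite('pics/c2.png',cv2.resize(np.hstack([a,b]),(800,400),interpolation=cv2.INTER_CUBIC))
```

```text
t 3.0 tcp [ 0.4854 -0.1164  0.1787] F [ 0.1 -0.1 -0.4] open 0.0943 j6 -1.77
d mm [108.2  -0.6   1.1] w deg [-0.03 -0.17 -0.08]
tool axes in world
 [[-0.003  0.177  0.984]
 [ 0.002  0.984 -0.177]
 [-1.     0.001 -0.003]]
top [426.79999464 212.59211176] [402.28616585 210.04526551] [446.95981863 217.18241971]
side [345.35154837 115.54009457] [341.41216443 125.85864044] [348.9401151  116.02419392]
```

View pics/c2.png

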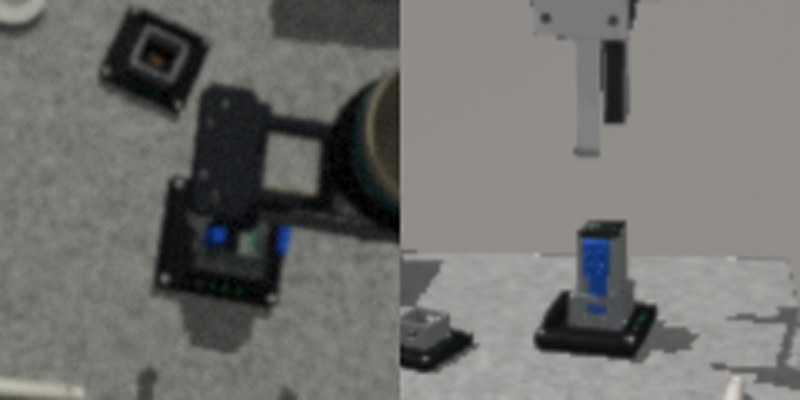

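The side view shows the near finger at pixel (341,126), as the calibration predicts (341.4,125.9), and it lines up with the blue pad. I'll descend and part-close.

Emit:
{"api": "step_arm", "payload": {
  "rows": [
    {"dx": 0.02,"dy": -0.0005,"dz": 0.001,"wx": 0,"wy": -0.15,"wz": 0,"claw": 0},
    {"dx": 0.045,"dy": -0.0005,"dz": 0.001,"wx": 0,"wy": -0.15,"wz": 0,"claw": 0},
    {"dx": 0.07,"dy": -0.0005,"dz": 0.001,"wx": 0,"wy": -0.15,"wz": 0,"claw": 0},
    {"dx": 0.09,"dy": -0.0005,"dz": 0.001,"wx": 0,"wy": -0.15,"wz": 0,"claw": 0},
    {"dx": 0.102,"dy": -0.0005,"dz": 0.001,"wx": 0,"wy": -0.15,"wz": 0,"claw": 0.1},
    {"dx": 0.108,"dy": -0.0005,"dz": 0.001,"wx": 0,"wy": -0.15,"wz": 0,"claw": 0.2},
    {"dx": 0.108,"dy": -0.0005,"dz": 0.001,"wx": 0,"wy": -0.15,"wz": 0,"claw": 0.3},
    {"dx": 0.108,"dy": -0.0005,"dz": 0.001,"wx": 0,"wy": -0.15,"wz": 0,"claw": 0.4},
    {"dx": 0.108,"dy": -0.0005,"dz": 0.001,"wx": 0,"wy": -0.15,"wz": 0,"claw": 0.4},
    {"dx": 0.108,"dy": -0.0005,"dz": 0.001,"wx": 0,"wy": -0.15,"wz": 0,"claw": 0.4}
  ],
  "force": 6
}}

```text
time_s: 3.93
tcp_pos: [0.4879, -0.1181, 0.0727]
tcp_rot: [0.138, 1.561, -0.139]
wrist_force: [-0.5, -0.3, 0.8]
opening: 0.058
```

Emit:
{"api": "step_arm", "payload": {
  "rows": [
    {"dx": 0,"dy": 0,"dz": 0,"wx": 0,"wy": 0,"wz": 0,"claw": 0.43},
    {"dx": 0,"dy": 0,"dz": 0,"wx": 0,"wy": 0,"wz": 0,"claw": 0.45},
    {"dx": 0,"dy": 0,"dz": 0,"wx": 0,"wy": 0,"wz": 0,"claw": 0.46},
    {"dx": 0,"dy": 0,"dz": 0,"wx": 0,"wy": 0,"wz": 0,"claw": 0.46},
    {"dx": 0,"dy": 0,"dz": 0,"wx": 0,"wy": 0,"wz": 0,"claw": 0.46}
  ]
}}

```text
time_s: 4.35
tcp_pos: [0.4876, -0.1179, 0.0722]
tcp_rot: [0.139, 1.562, -0.139]
wrist_force: [0.9, 2.0, 5.3]
opening: 0.0513
```

Emit:
{"api": "step_arm", "payload": {
  "rows": [
    {"dx": 0,"dy": 0.0005,"dz": 0,"wx": 0,"wy": 0,"wz": 0,"claw": 0.47},
    {"dx": 0,"dy": 0.0005,"dz": 0,"wx": 0,"wy": 0,"wz": 0,"claw": 0.48},
    {"dx": 0,"dy": 0.0005,"dz": 0,"wx": 0,"wy": 0,"wz": 0,"claw": 0.49},
    {"dx": 0,"dy": 0.0005,"dz": 0,"wx": 0,"wy": 0,"wz": 0,"claw": 0.49},
    {"dx": 0,"dy": 0.0005,"dz": 0,"wx": 0,"wy": 0,"wz": 0,"claw": 0.49}
  ],
  "force": 12
}}

```text
time_s: 4.77
tcp_pos: [0.4877, -0.1179, 0.0722]
tcp_rot: [0.138, 1.562, -0.14]
wrist_force: [-0.7, 1.7, 6.6]
opening: 0.0479
```

Run:
```python
from h import *
for i in range(6):
    s=env.read_state();print(np.round(s['wrist_force'],1),np.round(s['torque'],2),np.round(s['tcp_pos'],4),round(s['opening'],4),np.round(s['tcp_rot'],3))
    if i%2: env.read_camera('side')
```

```text
[-0.7  1.7  6.6] [ 0.18  0.04 -0.06] [ 0.4877 -0.1179  0.0722] 0.0479 [ 0.138  1.562 -0.14 ]
[-0.7  1.7  6.6] [ 0.18  0.04 -0.06] [ 0.4877 -0.1179  0.0722] 0.0479 [ 0.138  1.562 -0.14 ]
[-0.4  0.6  6.2] [ 0.22  0.04 -0.06] [ 0.4877 -0.1178  0.0722] 0.0482 [ 0.138  1.562 -0.14 ]
[-0.4  0.6  6.2] [ 0.22  0.04 -0.06] [ 0.4877 -0.1178  0.0722] 0.0482 [ 0.138  1.562 -0.14 ]
[-0.2  0.7  6.9] [0.21 0.05 0.  ] [ 0.4876 -0.1179  0.0722] 0.0481 [ 0.138  1.562 -0.14 ]
[-0.2  0.7  6.9] [0.21 0.05 0.  ] [ 0.4876 -0.1179  0.0722] 0.0481 [ 0.138  1.562 -0.14 ]
```

Emit:
{"api": "step_arm", "payload": {
  "rows": [
    {"dx": 0,"dy": 0,"dz": 0,"wx": 0,"wy": 0,"wz": 0,"claw": 0.5},
    {"dx": 0,"dy": 0,"dz": 0,"wx": 0,"wy": 0,"wz": 0,"claw": 0.51},
    {"dx": 0,"dy": 0,"dz": 0,"wx": 0,"wy": 0,"wz": 0,"claw": 0.52},
    {"dx": 0,"dy": 0,"dz": 0,"wx": 0,"wy": 0,"wz": 0,"claw": 0.53},
    {"dx": 0,"dy": 0,"dz": 0,"wx": 0,"wy": 0,"wz": 0,"claw": 0.54},
    {"dx": 0,"dy": 0,"dz": 0,"wx": 0,"wy": 0,"wz": 0,"claw": 0.55},
    {"dx": 0,"dy": 0,"dz": 0,"wx": 0,"wy": 0,"wz": 0,"claw": 0.56},
    {"dx": 0,"dy": 0,"dz": 0,"wx": 0,"wy": 0,"wz": 0,"claw": 0.57},
    {"dx": 0,"dy": 0,"dz": 0,"wx": 0,"wy": 0,"wz": 0,"claw": 0.57}
  ],
  "force": 30
}}

```text
time_s: 5.67
tcp_pos: [0.4878, -0.1175, 0.0724]
tcp_rot: [0.139, 1.562, -0.139]
wrist_force: [-0.1, 1.9, 7.6]
opening: 0.0405
```

```bash
python3 -c "
from h import *
go([.486,-.117,.0705],-.177)"
```

```text
t 5.6667 tcp [ 0.4878 -0.1175  0.0724] F [-0.1  1.9  7.6] open 0.0405 j6 -1.77
d mm [ 1.9  0.2 -1.9] w deg [-0.03  0.25 -0.02]
tool axes in world
 [[ 0.004  0.177  0.984]
 [-0.     0.984 -0.177]
 [-1.     0.     0.004]]
```

Emit:
{"api": "step_arm", "payload": {
  "rows": [
    {"dx": -0.001,"dy": 0,"dz": 0,"wx": 0,"wy": 0,"wz": 0,"claw": 0.57},
    {"dx": -0.002,"dy": 0,"dz": 0,"wx": 0,"wy": 0,"wz": 0,"claw": 0.57},
    {"dx": -0.003,"dy": 0,"dz": 0,"wx": 0,"wy": 0,"wz": 0,"claw": 0.57},
    {"dx": -0.004,"dy": 0,"dz": 0,"wx": 0,"wy": 0,"wz": 0,"claw": 0.57},
    {"dx": -0.005,"dy": 0,"dz": 0,"wx": 0,"wy": 0,"wz": 0,"claw": 0.57}
  ]
}}

```text
time_s: 6.08
tcp_pos: [0.4874, -0.1175, 0.0766]
tcp_rot: [0.139, 1.563, -0.139]
wrist_force: [0.7, 1.3, 0.5]
opening: 0.0405
```

Emit:
{"api": "step_arm", "payload": {
  "rows": [
    {"dx": -0.004,"dy": 0,"dz": 0,"wx": 0,"wy": 0,"wz": 0,"claw": 0.57},
    {"dx": -0.01,"dy": 0,"dz": 0,"wx": 0,"wy": 0,"wz": 0,"claw": 0.57},
    {"dx": -0.018,"dy": 0,"dz": 0,"wx": 0,"wy": 0,"wz": 0,"claw": 0.57},
    {"dx": -0.028,"dy": 0,"dz": 0,"wx": 0,"wy": 0,"wz": 0,"claw": 0.57},
    {"dx": -0.04,"dy": 0,"dz": 0,"wx": 0,"wy": 0,"wz": 0,"claw": 0.57},
    {"dx": -0.054,"dy": 0,"dz": 0,"wx": 0,"wy": 0.12,"wz": 0,"claw": 0.57},
    {"dx": -0.067,"dy": 0,"dz": 0,"wx": 0,"wy": 0.25,"wz": 0,"claw": 0.57},
    {"dx": -0.074,"dy": 0,"dz": 0,"wx": 0,"wy": 0.25,"wz": 0,"claw": 0.57},
    {"dx": -0.074,"dy": 0,"dz": 0,"wx": 0,"wy": 0.25,"wz": 0,"claw": 0.57},
    {"dx": -0.074,"dy": 0,"dz": 0,"wx": 0,"wy": 0.25,"wz": 0,"claw": 0.57},
    {"dx": -0.074,"dy": 0,"dz": 0,"wx": 0,"wy": 0.25,"wz": 0,"claw": 0.57}
  ]
}}

```text
time_s: 7.0
tcp_pos: [0.4861, -0.1172, 0.1499]
tcp_rot: [0.14, 1.57, -0.139]
wrist_force: [-0.6, -1.1, -1.5]
opening: 0.0407
```

Run:
```python
from h import *
go([.554,.178,.15],-.175)
for n in('top','side'):
    c=env.read_camera(n); cv2.imwrite(f'pics/{n}3.png',c['frame']); pickle.dump(c,open(f'{n}3.pkl','wb'))
def crop(n,x,y,w=50,h=37.5,s=8):
    a=cv2.imread(f'pics/{n}3.png')
    b=cv2.warpAffine(a,np.float32([[s,0,-s*x],[0,s,-s*y]]),(int(w*s),int(h*s)),flags=cv2.INTER_CUBIC)
    return cv2.convertScaleAbs(b,alpha=1.4)
cv2.imwrite('pics/c3.png',np.vstack([np.hstack([crop('top',383,202),crop('top',262,178)]),np.hstack([crop('side',320,115),crop('side',320,145)])]))
```

```text
t 7.0 tcp [ 0.4861 -0.1172  0.1499] F [-0.6 -1.1 -1.5] open 0.0407 j6 -1.77
d mm [-1.000e-01  3.025e+02  1.480e+01] w deg [-0.12 -0.19 -0.02]
tool axes in world
 [[-0.003  0.176  0.984]
 [ 0.001  0.984 -0.176]
 [-1.     0.    -0.003]]
```

View pics/c3.png

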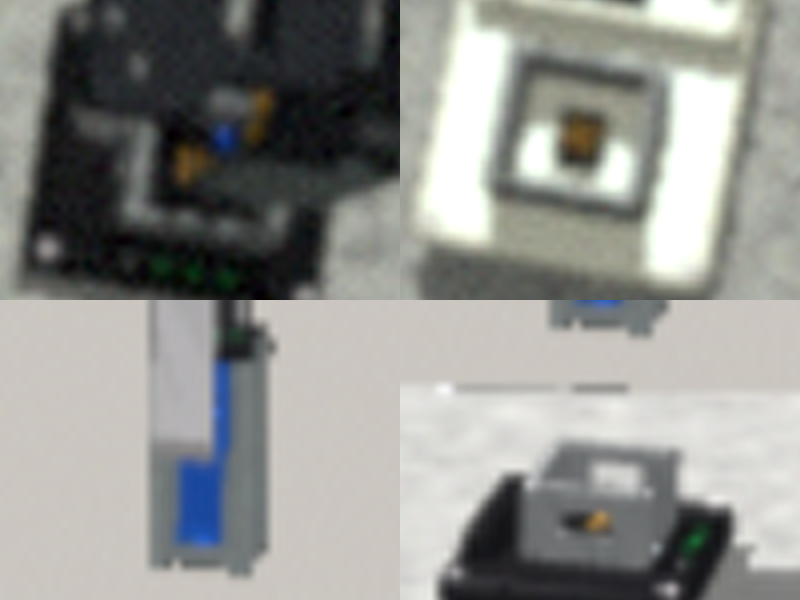

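The pack is free and hanging in the gripper. It is held a little toward −x of the finger centre: in the side crop the finger is at x≈182 and the blue stem at ≈200. I'll collect clean averaged frames, move over, then fit both wells' rims the same way so calibration bias cancels.

Run:
```python
from h import *
for n in('top','side'):
    L=[env.read_camera(n) for _ in range(6)]; c=L[0]; c['frame']=np.mean([l['frame'] for l in L],0); pickle.dump(c,open(f'{n}A.pkl','wb'))
    cv2.imwrite(f'pics/{n}A.png',c['frame'])
go([.544,.18,.15],-.175)
```

```text
t 7.7 tcp [ 0.4869 -0.1174  0.1505] F [-1.2  0.5 -1.2] open 0.041 j6 -1.77
d mm [  0.5 302.8   3.8] w deg [-0.12 -0.1  -0.  ]
tool axes in world
 [[-0.002  0.176  0.984]
 [ 0.     0.984 -0.176]
 [-1.     0.    -0.002]][ WARN:0@8.068] global loadsave.cpp:1063 imwrite_ Unsupported depth image for selected encoder is fallbacked to CV_8U.
```

Emit:
{"api": "step_arm", "payload": {
  "rows": [
    {"dx": 0,"dy": 0.015,"dz": 0,"wx": 0,"wy": 0,"wz": 0,"claw": 0.57},
    {"dx": 0,"dy": 0.04,"dz": 0,"wx": 0,"wy": 0,"wz": 0,"claw": 0.57},
    {"dx": 0,"dy": 0.075,"dz": 0.002,"wx": 0,"wy": -0.1,"wz": 0,"claw": 0.57},
    {"dx": 0,"dy": 0.11,"dz": 0.004,"wx": 0,"wy": -0.2,"wz": 0,"claw": 0.57},
    {"dx": 0,"dy": 0.145,"dz": 0.006,"wx": 0,"wy": -0.2,"wz": 0,"claw": 0.57},
    {"dx": 0,"dy": 0.18,"dz": 0.008,"wx": 0,"wy": -0.2,"wz": 0,"claw": 0.57},
    {"dx": 0,"dy": 0.215,"dz": 0.01,"wx": 0,"wy": -0.2,"wz": 0,"claw": 0.57},
    {"dx": 0,"dy": 0.245,"dz": 0.01,"wx": 0,"wy": -0.2,"wz": 0,"claw": 0.57},
    {"dx": 0,"dy": 0.27,"dz": 0.01,"wx": 0,"wy": -0.2,"wz": 0,"claw": 0.57},
    {"dx": 0,"dy": 0.29,"dz": 0.01,"wx": 0,"wy": -0.2,"wz": 0,"claw": 0.57},
    {"dx": 0,"dy": 0.302,"dz": 0.01,"wx": 0,"wy": -0.2,"wz": 0,"claw": 0.57},
    {"dx": 0,"dy": 0.302,"dz": 0.01,"wx": 0,"wy": -0.2,"wz": 0,"claw": 0.57}
  ]
}}

```text
time_s: 8.7
tcp_pos: [0.5503, 0.1803, 0.1503]
tcp_rot: [0.138, 1.564, -0.136]
wrist_force: [0.9, -0.1, -1.0]
opening: 0.0406
```

```bash
cat > edge.py <<'E'
from h import *
from scipy.optimize import minimize
from scipy.ndimage import map_coordinates,gaussian_filter
TA,SA,TB,SB=[pickle.load(open(f,'rb')) for f in('topA.pkl','sideA.pkl','topB.pkl','sideB.pkl')]
def prep(c): 
    g=c['frame'].astype(float).mean(2); g=gaussian_filter(g,.6)
    return np.gradient(g)
def seg(a,b,n=25): t=np.linspace(.06,.94,n)[:,None]; return np.array(a)*(1-t)+np.array(b)*t
def sq(hx,hy,z): c=[(hx,hy,z),(hx,-hy,z),(-hx,-hy,z),(-hx,hy,z)]; return [(c[i],c[(i+1)%4]) for i in range(4)]
o=sq(.02225,.02275,.042); i=sq(.01775,.01875,.042)
def W(q,l): l=np.atleast_2d(l); c,s=np.cos(q[2]),np.sin(q[2]); return np.c_[q[0]+c*l[:,0]-s*l[:,1],q[1]+s*l[:,0]+c*l[:,1],q[3]+l[:,2]]
def score(q,sets):
    t=0
    for c,G,segs in sets:
        for a,b in segs:
            P=np.array([proj(c,p) for p in W(q,seg(a,b,11))]); d=P[-1]-P[0]; n=np.array([-d[1],d[0]])/np.linalg.norm(d)
            gy,gx=[map_coordinates(k,[P[:,1],P[:,0]],order=1) for k in G]; m=(gx*n[0]+gy*n[1]); t+=abs(m.sum())
    return -t/100
def fit(sets,q0,fixz=None):
    f=lambda p: score([p[0],p[1],p[2],p[3] if fixz is None else fixz],sets)
    q0=np.array(q0[:4 if fixz is None else 3],float)
    best=None
    for k in range(5):
        st=q0+np.array([0,0,0,0][:len(q0)])+ (np.random.RandomState(k).randn(len(q0))*np.array([.0015,.0015,.015,.002])[:len(q0)] if k else 0)
        sx=np.vstack([st]+[st+np.eye(len(q0))[j]*[.002,.002,.02,.003][j] for j in range(len(q0))])
        r=minimize(f,st,method='Nelder-Mead',options=dict(initial_simplex=sx,xatol=1e-5,fatol=1e-3)); print(np.round(r.x,4),round(r.fun,2))
        if best is None or r.fun<best.fun: best=r
    return best.x
E
python3 - <<'E'
from h import *
go([.554,.178,.15],-.175)
for n in('top','side'):
    L=[env.read_camera(n) for _ in range(6)]; c=L[0]; c['frame']=np.mean([l['frame'] for l in L],0); pickle.dump(c,open(f'{n}B.pkl','wb'))
    cv2.imwrite(f'pics/{n}B.png',c['frame'])
from edge import *
v=[((.02225,.02275,.018),(.02225,.02275,.042)),((-.02225,.02275,.018),(-.02225,.02275,.042))]
rt,rs=(TA,prep(TA),o+i),(SA,prep(SA),o+i[1:]+v)
ct,cs=(TB,prep(TB),o+i),(SB,prep(SB),o+i[1:]+v)
print('rec');R1=fit([rt,rs],[.554,.178,-.175,.0107]); print('top only');fit([rt],R1,R1[3]); print('side only'); fit([rs],R1,R1[3])
print('chg');C1=fit([ct,cs],[.485,-.117,-.177],0.); print('top only');fit([ct],C1,0.);print('side only');fit([cs],C1,0.)
import cv2
def ov(c,q,x,y,w=50,h=37.5,s=8):
    b=cv2.warpAffine(c['frame'].astype(np.uint8),np.float32([[s,0,-s*x],[0,s,-s*y]]),(int(w*s),int(h*s)),flags=cv2.INTER_CUBIC); b=cv2.convertScaleAbs(b,alpha=1.4)
    for a,e in o+i+v: 
        p=[tuple(int(t) for t in np.round((proj(c,W(q,k)[0])-[x,y])*s)) for k in(a,e)]; cv2.line(b,*p,(0,0,255),1)
    return b
C=[*C1,0]
cv2.imwrite('pics/c4.png',np.vstack([np.hstack([ov(TB,C,383,202),ov(TA,R1,262,178)]),np.hstack([ov(SB,C,320,145),ov(SA,R1,285,195)])]))
E
```

```text
t 8.7 tcp [0.5503 0.1803 0.1503] F [ 0.9 -0.1 -1. ] open 0.0406 j6 -1.2
d mm [ 0.3 -1.6  4.1] w deg [ 0.02  0.11 -0.06]
tool axes in world
 [[ 0.002  0.174  0.985]
 [ 0.001  0.985 -0.174]
 [-1.     0.001  0.002]]
rec
[ 0.5517  0.1772 -0.2031  0.0107] -28.42
[ 0.5555  0.1766 -0.1837  0.0109] -26.35
[ 0.5554  0.1811 -0.1583  0.013 ] -26.23
[ 0.5519  0.1817 -0.2002  0.0128] -28.1
[ 0.5554  0.1811 -0.1585  0.013 ] -26.23
top only
[ 0.5511  0.1772 -0.2052] -15.96
[ 0.5511  0.1772 -0.2052] -15.96
[ 0.5511  0.1772 -0.2052] -15.96
[ 0.5511  0.1772 -0.2052] -15.96
[ 0.5511  0.1772 -0.2052] -15.96
side only
[ 0.5526  0.1776 -0.1791] -13.09
[ 0.5563  0.1767 -0.128 ] -12.76
[ 0.5526  0.1776 -0.1791] -13.09
[ 0.553   0.1802 -0.1968] -13.15
[ 0.5526  0.1776 -0.1791] -13.09
chg
[ 0.4845 -0.1173 -0.217 ] -25.6
[ 0.4845 -0.1173 -0.217 ] -25.6
[ 0.4845 -0.1173 -0.217 ] -25.6
[ 0.485  -0.1128 -0.2063] -25.29
[ 0.4845 -0.1173 -0.217 ] -25.6
top only
[ 0.4843 -0.1175 -0.2032] -13.88
[ 0.4883 -0.1184 -0.2063] -11.69
[ 0.4843 -0.1175 -0.2029] -13.88
[ 0.4854 -0.1128 -0.2145] -12.71
[ 0.4843 -0.1175 -0.2017] -13.88
side only
[ 0.4816 -0.1111 -0.166 ] -14.41
[ 0.4816 -0.1111 -0.166 ] -14.41
[ 0.4816 -0.1111 -0.166 ] -14.41
[ 0.4816 -0.1111 -0.166 ] -14.41
[ 0.4816 -0.1111 -0.166 ] -14.41[ WARN:0@6.593] global loadsave.cpp:1063 imwrite_ Unsupported depth image for selected encoder is fallbacked to CV_8U.
```

View pics/c4.png

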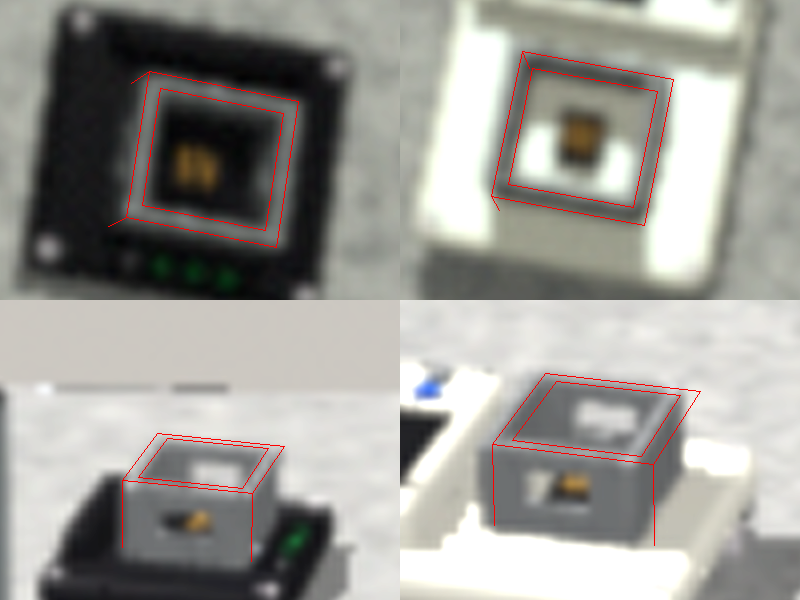

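```bash
cat > f2.py <<'E'
from edge import *
from scipy.optimize import least_squares
hx,hy=.02225,.02275
K=dict(TL=(hx,hy),TR=(hx,-hy),BR=(-hx,-hy),BL=(-hx,hy))
def F(c,cl,off,q0,z):
    f=lambda q: np.concatenate([proj(c,W([*q,z],[*K[k],.042])[0])-(np.array(p)/8+off) for k,p in cl.items()])
    r=least_squares(f,q0,x_scale=[.01,.01,.1]); print(np.round(r.x,4),'res',np.round(r.fun.reshape(-1,2),2).tolist()); return r.x
E
python3 - <<'E'
from f2 import *
for z in(.009,.011,.013):
  print('z',z)
  F(TA,dict(TL=(520,50),TR=(668,72),BR=(645,222),BL=(492,198)),(262-50,178),[.55,.18,-.18],z)
  F(SA,dict(TL=(483,445),BL=(640,465),BR=(690,390),TR=(543,373)),(285-50,195-37.5),[.55,.18,-.18],z)
print('chg')
F(TB,dict(TL=(143,72),TR=(295,97),BR=(275,243),BL=(122,215)),(383,202),[.48,-.11,-.18],0)
F(SB,dict(TL=(120,483),BL=(250,495),BR=(277,447),TR=(155,433)),(320,145-37.5),[.48,-.11,-.18],0)
# view for sharper clicks, no overlay, with grid ticks; nominal target tcp
def cr(c,x,y,s=10,w=40,h=30):
    b=cv2.warpAffine(c['frame'].astype(np.uint8),np.float32([[s,0,-s*x],[0,s,-s*y]]),(w*s,h*s),flags=cv2.INTER_LANCZOS4)
    b=cv2.convertScaleAbs(b,alpha=1.3)
    for k in range(0,w,5): cv2.line(b,(k*s,0),(k*s,4),(0,255,255),1)
    for k in range(0,h,5): cv2.line(b,(0,k*s),(4,k*s),(0,255,255),1)
    return b
cv2.imwrite('pics/c5.png',np.vstack([np.hstack([cr(TB,388,205),cr(TA,267,180)]),np.hstack([cr(SB,325,152),cr(SA,290,200)])]))
E
```

```text
z 0.009
[ 0.5526  0.1777 -0.171 ] res [[-0.26, 0.09], [0.2, 0.24], [0.03, -0.19], [0.02, -0.13]]
[ 0.5543  0.174  -0.2309] res [[-0.11, -0.24], [0.11, 0.01], [0.42, 0.3], [-0.42, -0.11]]
z 0.011
[ 0.5522  0.1776 -0.171 ] res [[-0.28, 0.07], [0.23, 0.22], [0.05, -0.17], [-0.0, -0.12]]
[ 0.5538  0.178  -0.2309] res [[-0.17, -0.23], [0.14, 0.03], [0.47, 0.29], [-0.45, -0.14]]
z 0.013
[ 0.5518  0.1774 -0.171 ] res [[-0.29, 0.04], [0.26, 0.2], [0.07, -0.14], [-0.03, -0.1]]
[ 0.5534  0.182  -0.2309] res [[-0.23, -0.22], [0.17, 0.05], [0.53, 0.27], [-0.48, -0.16]]
chg
[ 0.4852 -0.1162 -0.1977] res [[0.15, -0.24], [-0.21, 0.0], [-0.13, 0.06], [0.19, 0.18]]
[ 0.4855 -0.1159 -0.2029] res [[-0.1, -0.14], [0.01, -0.06], [0.38, -0.04], [-0.28, 0.22]]
```

View pics/c5.png

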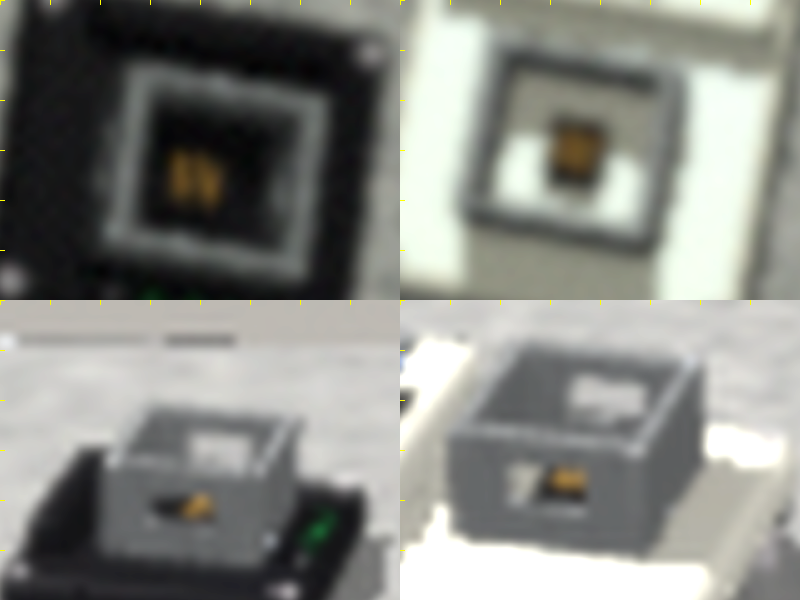

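```bash
sed -i 's#/8+off#/SC+off#;s#def F(c,#SC=10\ndef F(c,#' f2.py
python3 - <<'E'
from f2 import *
for z in(.009,.011,.013):
  print('z',z)
  F(TA,dict(TL=(497,42),TR=(688,68),BR=(655,255),BL=(462,218)),(227,180),[.55,.18,-.18],z)
  F(SA,dict(TL=(447,432),BL=(640,452),BR=(707,352),TR=(520,342)),(250,170),[.55,.18,-.18],z)
print('chg')
F(TB,dict(TL=(127,62),TR=(330,97),BR=(308,278),BL=(100,240)),(388,205),[.48,-.11,-.18],0)
F(SB,dict(TL=(103,465),BL=(272,477),BR=(302,420),TR=(148,405)),(325,122),[.48,-.11,-.18],0)
E
```

```text
z 0.009
[ 0.5535  0.1779 -0.1839] res [[0.08, -0.32], [-0.1, 0.22], [-0.1, -0.21], [0.12, 0.31]]
[ 0.5561  0.1725 -0.2197] res [[-0.14, -0.58], [0.46, 0.05], [0.11, 0.97], [-0.45, -0.46]]
z 0.011
[ 0.5531  0.1778 -0.1839] res [[0.06, -0.34], [-0.08, 0.2], [-0.08, -0.18], [0.09, 0.32]]
[ 0.5557  0.1765 -0.2197] res [[-0.19, -0.57], [0.48, 0.08], [0.16, 0.95], [-0.47, -0.49]]
z 0.013
[ 0.5527  0.1777 -0.1839] res [[0.04, -0.37], [-0.05, 0.18], [-0.06, -0.16], [0.07, 0.34]]
[ 0.5552  0.1805 -0.2197] res [[-0.25, -0.56], [0.51, 0.1], [0.22, 0.94], [-0.5, -0.52]]
chg
[ 0.4844 -0.1175 -0.1989] res [[0.87, -0.12], [-0.8, -0.23], [-1.04, -0.02], [0.96, 0.38]]
[ 0.4839 -0.1115 -0.1888] res [[0.22, -0.09], [-0.2, 0.23], [0.29, -0.12], [-0.31, -0.04]]
```

```bash
python3 -c "
from h import *
go([.556,.177,.116],-.185)"
```

```text
t 9.3 tcp [0.55   0.1777 0.1506] F [-0.   0.2 -0.5] open 0.0408 j6 -1.2
d mm [34.6  0.3  6. ] w deg [ 0.42  0.11 -0.01]
tool axes in world
 [[ 0.002  0.177  0.984]
 [-0.     0.984 -0.177]
 [-1.     0.     0.002]]
```

Emit:
{"api": "step_arm", "payload": {
  "rows": [
    {"dx": 0.005,"dy": 0,"dz": 0.002,"wx": 0,"wy": 0,"wz": 0,"claw": 0.57},
    {"dx": 0.012,"dy": 0,"dz": 0.004,"wx": 0.2,"wy": 0,"wz": 0,"claw": 0.57},
    {"dx": 0.02,"dy": 0,"dz": 0.006,"wx": 0.4,"wy": 0.1,"wz": 0,"claw": 0.57},
    {"dx": 0.028,"dy": 0,"dz": 0.006,"wx": 0.4,"wy": 0.1,"wz": 0,"claw": 0.57},
    {"dx": 0.034,"dy": 0,"dz": 0.006,"wx": 0.4,"wy": 0.1,"wz": 0,"claw": 0.57},
    {"dx": 0.034,"dy": 0,"dz": 0.006,"wx": 0.4,"wy": 0.1,"wz": 0,"claw": 0.57},
    {"dx": 0.034,"dy": 0,"dz": 0.006,"wx": 0.4,"wy": 0.1,"wz": 0,"claw": 0.57}
  ]
}}

```text
time_s: 9.88
tcp_pos: [0.5554, 0.177, 0.1156]
tcp_rot: [0.144, 1.568, -0.145]
wrist_force: [-0.5, -0.2, -1.6]
opening: 0.0407
```

Run:
```python
from h import *
go([.556,.177,.116],-.185)
F={}
for n in('top','side'):
    L=[env.read_camera(n) for _ in range(5)]; c=L[0]; c['frame']=np.mean([l['frame'] for l in L],0); pickle.dump(c,open(f'{n}C.pkl','wb')); F[n]=c
go([.556,.177,.116],-.185)
def cr(c,x,y,s,w,h):
    b=cv2.warpAffine(c['frame'].astype(np.uint8),np.float32([[s,0,-s*x],[0,s,-s*y]]),(w*s,h*s),flags=cv2.INTER_LANCZOS4)
    b=cv2.convertScaleAbs(b,alpha=1.3)
    for k in range(0,w,5): cv2.line(b,(k*s,0),(k*s,4),(0,255,255),1)
    for k in range(0,h,5): cv2.line(b,(0,k*s),(4,k*s),(0,255,255),1)
    return b
cv2.imwrite('pics/c6.png',np.hstack([cr(F['side'],285,175,10,40,60),cr(F['top'],262,165,10,40,60)]))
```

```text
t 9.8833 tcp [0.5554 0.177  0.1156] F [-0.5 -0.2 -1.6] open 0.0407 j6 -1.2
d mm [-0.4  0.1  0.6] w deg [ 0.06 -0.09  0.03]
tool axes in world
 [[-0.002  0.183  0.983]
 [-0.     0.983 -0.183]
 [-1.    -0.001 -0.002]]
t 10.3833 tcp [0.556  0.1771 0.1167] F [ 0.6 -0.  -1.2] open 0.0407 j6 -1.2
d mm [ 0.7 -0.1  0. ] w deg [ 0.05  0.02 -0.01]
tool axes in world
 [[ 0.     0.183  0.983]
 [ 0.     0.983 -0.183]
 [-1.     0.     0.   ]]
```

View pics/c6.png

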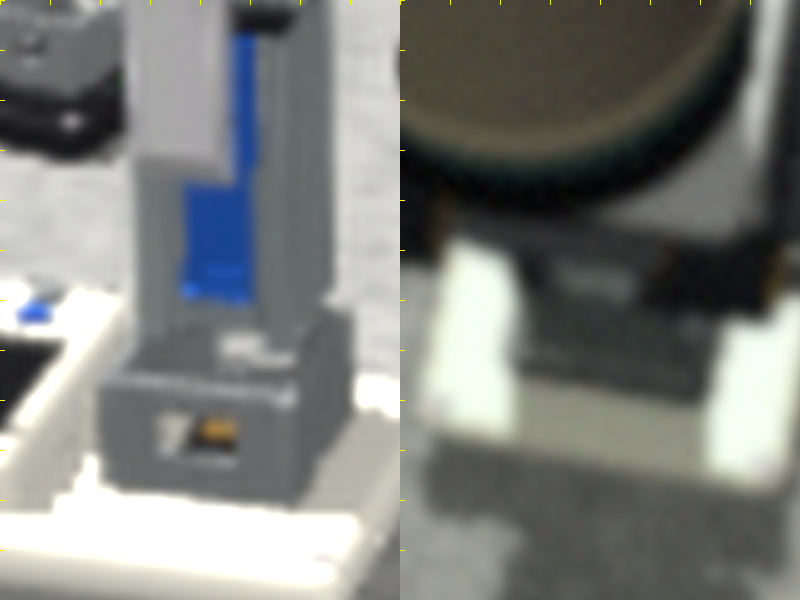

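Run:
```python
from h import *
from scipy.optimize import brentq
c=pickle.load(open('sideC.pkl','rb')); yaw=-.183
def W(x,l,y): return np.array([x+np.cos(yaw)*l[0]-np.sin(yaw)*l[1],y+np.sin(yaw)*l[0]+np.cos(yaw)*l[1],l[2]])
def sx(px,l,y):
    z=brentq(lambda z: proj(c,W(.554,(*l,z),y))[1]-(px[1]/10+175),-.1,.3)
    x=brentq(lambda x: proj(c,W(x,(*l,z),y))[0]-(px[0]/10+285),.4,.7); return round(x,4),round(z,4)
h=.02275
for n,p,l in [('stem mid',(219,240),(0,.0195)),('stem mid low',(218,280),(0,.0195)),('pack L edge',(137,250),(.017,.018)),('pack L edge low',(138,330),(.017,.018)),('pack near right edge?',(287,250),(-.017,.018)),('pack far right',(333,200),(-.017,-.018)),('finger L',(133,150),(.008,.021)),('finger mid',(182,150),(0,.026)),
 ('win mid',(198,437),(0,h)),('well NL',(98,384),(.02225,h)),('well NL low',(102,480),(.02225,h)),('well NR',(295,402),(-.02225,h)),('well FR',(353,318),(-.02225,-h))]:
    print(n,sx(p,l,.177))
```

```text
stem mid (0.5514, 0.0867)
stem mid low (0.5518, 0.0775)
pack L edge (0.5528, 0.0818)
pack L edge low (0.5532, 0.0631)
pack near right edge? (0.554, 0.0856)
pack far right (0.554, 0.081)
finger L (0.5607, 0.107)
finger mid (0.5567, 0.11)
win mid (0.5559, 0.0421)
well NL (0.5555, 0.052)
well NL low (0.5554, 0.029)
well NR (0.5566, 0.0532)
well FR (0.5563, 0.0512)
```

Run:
```python
from h import *
def cr(f,x,y,s,w,h,lo,hi):
    c=pickle.load(open(f,'rb'))
    b=cv2.warpAffine(c['frame'].astype(np.float32),np.float32([[s,0,-s*x],[0,s,-s*y]]),(w*s,h*s),flags=cv2.INTER_CUBIC)
    b=np.clip((b-lo)/(hi-lo)*255,0,255).astype(np.uint8)
    for k in range(0,w,5): cv2.line(b,(k*s,0),(k*s,6),(0,255,255),1)
    for k in range(0,h,5): cv2.line(b,(0,k*s),(6,k*s),(0,255,255),1)
    return b
cv2.imwrite('pics/c7.png',np.hstack([cr('sideC.pkl',292,190,16,25,35,30,150),cr('topC.pkl',270,180,16,25,35,15,110)]))
```

```text
(no output)
```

View pics/c7.png

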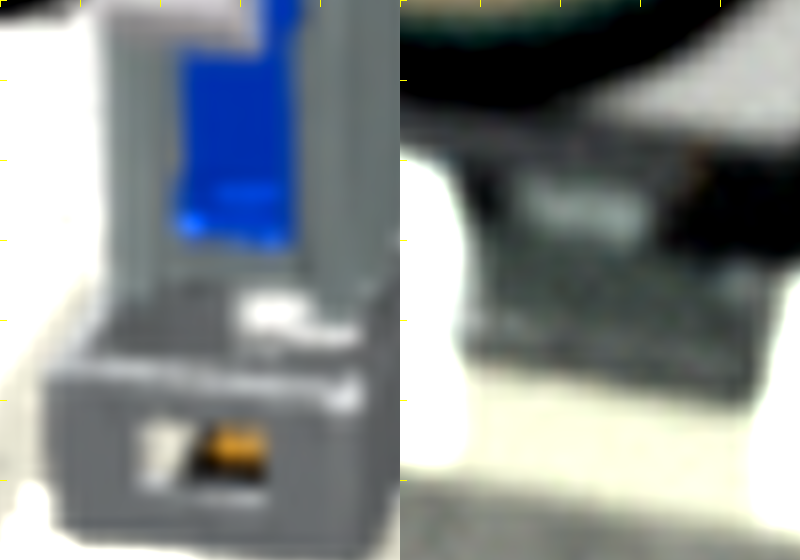

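Side crop: the blue stem centre is at x≈238 and the well window centre at ≈202, so the pack sits about 2–2.7 mm too far toward −x. The top crop agrees in direction, since no dark gap shows on the −x side. I'll shift +2 mm along tool z and descend gently.

Emit:
{"api": "step_arm", "payload": {
  "rows": [
    {"dx": 0.002,"dy": 0,"dz": 0.002,"wx": 0,"wy": 0,"wz": 0,"claw": 0.57},
    {"dx": 0.004,"dy": 0,"dz": 0.002,"wx": 0,"wy": 0,"wz": 0,"claw": 0.57},
    {"dx": 0.006,"dy": 0,"dz": 0.002,"wx": 0,"wy": 0,"wz": 0,"claw": 0.57},
    {"dx": 0.0065,"dy": 0,"dz": 0.002,"wx": 0,"wy": 0,"wz": 0,"claw": 0.57},
    {"dx": 0.0065,"dy": 0,"dz": 0.002,"wx": 0,"wy": 0,"wz": 0,"claw": 0.57}
  ]
}}

```text
time_s: 10.8
tcp_pos: [0.5582, 0.1768, 0.1105]
tcp_rot: [0.145, 1.565, -0.144]
wrist_force: [-0.6, 1.3, 4.0]
opening: 0.0408
```

Emit:
{"api": "step_arm", "payload": {
  "rows": [
    {"dx": 0.0005,"dy": 0,"dz": 0,"wx": 0,"wy": 0,"wz": 0,"claw": 0.57},
    {"dx": 0.001,"dy": 0,"dz": 0,"wx": 0,"wy": 0,"wz": 0,"claw": 0.57},
    {"dx": 0.001,"dy": 0,"dz": 0,"wx": 0,"wy": 0,"wz": 0,"claw": 0.57}
  ]
}}

```text
time_s: 11.05
tcp_pos: [0.5583, 0.177, 0.1102]
tcp_rot: [0.145, 1.564, -0.144]
wrist_force: [-1.5, 0.5, 7.5]
opening: 0.0405
```

Emit:
{"api": "step_arm", "payload": {
  "rows": [
    {"dx": 0.0005,"dy": 0,"dz": 0,"wx": 0,"wy": 0,"wz": 0,"claw": 0.57},
    {"dx": 0.001,"dy": 0,"dz": 0,"wx": 0,"wy": 0,"wz": 0,"claw": 0.57},
    {"dx": 0.001,"dy": 0,"dz": 0,"wx": 0,"wy": 0,"wz": 0,"claw": 0.57}
  ]
}}

```text
time_s: 11.3
tcp_pos: [0.5586, 0.1772, 0.1099]
tcp_rot: [0.146, 1.564, -0.144]
wrist_force: [-1.5, 0.6, 10.6]
opening: 0.0407
```

Run:
```python
from h import *
for i in range(3):
    s=env.read_state(); t=s['torque'];F=s['wrist_force']; print(np.round(F,1),np.round(t,3),np.round(s['tcp_pos'],4)); env.read_camera('side')
```

```text
[-1.5  0.6 10.6] [-0.033  0.477 -0.057] [0.5586 0.1772 0.1099]
[-1.8  0.3 11.2] [-0.032  0.414 -0.067] [0.5585 0.1772 0.1099]
[-1.8  0.9 10.7] [-0.004  0.432 -0.104] [0.5585 0.1772 0.1099]
```

The torque (τy +0.43 at 11 N, τx about 0) says the pack's −x edge is on the −x rim, so I'll ease off and slide further +x.

Emit:
{"api": "step_arm", "payload": {
  "rows": [
    {"dx": -0.001,"dy": 0,"dz": 0,"wx": 0,"wy": 0,"wz": 0,"claw": 0.57},
    {"dx": -0.001,"dy": 0,"dz": 0.0005,"wx": 0,"wy": 0,"wz": 0,"claw": 0.57},
    {"dx": -0.001,"dy": 0,"dz": 0.0007,"wx": 0,"wy": 0,"wz": 0,"claw": 0.57},
    {"dx": -0.001,"dy": 0,"dz": 0.0007,"wx": 0,"wy": 0,"wz": 0,"claw": 0.57}
  ]
}}

```text
time_s: 11.78
tcp_pos: [0.5586, 0.1771, 0.11]
tcp_rot: [0.146, 1.565, -0.144]
wrist_force: [-2.1, 0.9, 8.5]
opening: 0.0406
```

Emit:
{"api": "step_arm", "payload": {
  "rows": [
    {"dx": 0,"dy": 0,"dz": 0.0003,"wx": 0,"wy": 0,"wz": 0,"claw": 0.57},
    {"dx": 0,"dy": 0,"dz": 0.0006,"wx": 0,"wy": 0,"wz": 0,"claw": 0.57},
    {"dx": 0,"dy": 0,"dz": 0.0006,"wx": 0,"wy": 0,"wz": 0,"claw": 0.57}
  ]
}}

```text
time_s: 12.03
tcp_pos: [0.5588, 0.177, 0.11]
tcp_rot: [0.146, 1.566, -0.144]
wrist_force: [-4.2, 1.9, 8.6]
opening: 0.0408
```

Emit:
{"api": "step_arm", "payload": {
  "rows": [
    {"dx": 0,"dy": 0,"dz": 0.0003,"wx": 0,"wy": 0,"wz": 0,"claw": 0.57},
    {"dx": 0,"dy": 0,"dz": 0.0006,"wx": 0,"wy": 0,"wz": 0,"claw": 0.57},
    {"dx": 0,"dy": 0,"dz": 0.0006,"wx": 0,"wy": 0,"wz": 0,"claw": 0.57}
  ]
}}

```text
time_s: 12.28
tcp_pos: [0.559, 0.177, 0.11]
tcp_rot: [0.146, 1.567, -0.144]
wrist_force: [-3.7, 1.9, 8.1]
opening: 0.0408
```

```bash
cat > rd.py <<'E'
from h import *
for i in range(3):
    s=env.read_state(); print(round(s['time_s'],2),np.round(s['wrist_force'],1),np.round(s['torque'],3),np.round(s['tcp_pos'],4),np.round(s['tcp_rot'],3)); env.read_camera('side')
E
python3 rd.py
```

```text
12.28 [-3.7  1.9  8.1] [ 0.145  0.712 -0.055] [0.559 0.177 0.11 ] [ 0.146  1.567 -0.144]
12.33 [-2.9  2.5  8.7] [ 0.193  0.697 -0.119] [0.559 0.177 0.11 ] [ 0.146  1.567 -0.144]
12.38 [-2.4  1.2  9.1] [ 0.207  0.689 -0.035] [0.559  0.177  0.1099] [ 0.146  1.567 -0.144]
```

Emit:
{"api": "step_arm", "payload": {
  "rows": [
    {"dx": -0.002,"dy": 0,"dz": 0,"wx": 0,"wy": 0,"wz": 0,"claw": 0.57},
    {"dx": -0.004,"dy": 0,"dz": 0,"wx": 0,"wy": 0,"wz": 0,"claw": 0.57},
    {"dx": -0.004,"dy": 0,"dz": 0,"wx": 0,"wy": 0,"wz": 0,"claw": 0.57},
    {"dx": -0.004,"dy": 0,"dz": 0,"wx": 0,"wy": 0,"wz": 0,"claw": 0.57}
  ]
}}

```text
time_s: 12.77
tcp_pos: [0.5597, 0.1762, 0.1125]
tcp_rot: [0.144, 1.566, -0.145]
wrist_force: [-0.3, 0.5, -1.5]
opening: 0.0405
```

```bash
python3 rd.py
```

```text
12.77 [-0.3  0.5 -1.5] [0.001 0.007 0.02 ] [0.5597 0.1762 0.1125] [ 0.144  1.566 -0.145]
12.82 [ 0.8 -0.5 -2.2] [ 0.006 -0.037  0.019] [0.5596 0.1762 0.1124] [ 0.144  1.567 -0.145]
12.87 [ 0.1 -0.  -1.6] [0.012 0.001 0.006] [0.5596 0.1762 0.1125] [ 0.144  1.567 -0.145]
```

Emit:
{"api": "step_arm", "payload": {
  "rows": [
    {"dx": 0.001,"dy": 0,"dz": 0,"wx": 0,"wy": 0,"wz": 0,"claw": 0.57},
    {"dx": 0.002,"dy": 0,"dz": 0,"wx": 0,"wy": 0,"wz": 0,"claw": 0.57},
    {"dx": 0.003,"dy": 0,"dz": 0,"wx": 0,"wy": 0,"wz": 0,"claw": 0.57},
    {"dx": 0.0035,"dy": 0,"dz": 0,"wx": 0,"wy": 0,"wz": 0,"claw": 0.57},
    {"dx": 0.0035,"dy": 0,"dz": 0,"wx": 0,"wy": 0,"wz": 0,"claw": 0.57}
  ]
}}

```text
time_s: 13.33
tcp_pos: [0.5597, 0.1763, 0.1105]
tcp_rot: [0.145, 1.565, -0.144]
wrist_force: [-2.1, -1.1, 6.1]
opening: 0.0406
```

```bash
python3 rd.py
```

```text
13.33 [-2.1 -1.1  6.1] [-0.072  0.305 -0.024] [0.5597 0.1763 0.1105] [ 0.145  1.565 -0.144]
13.38 [-1.3 -0.4  5.4] [-0.102  0.317 -0.   ] [0.5597 0.1763 0.1105] [ 0.145  1.565 -0.144]
13.43 [-2.  -0.6  6.1] [-0.091  0.365 -0.019] [0.5597 0.1763 0.1104] [ 0.145  1.565 -0.144]
```

```bash
cat > sx.py <<'E'
from h import *
from scipy.optimize import brentq
def W(x,y,yaw,l): return np.array([x+np.cos(yaw)*l[0]-np.sin(yaw)*l[1],y+np.sin(yaw)*l[0]+np.cos(yaw)*l[1],l[2]])
def solve(c,p,l,y,yaw,x0):
    z=brentq(lambda z: proj(c,W(x0,y,yaw,(*l,z)))[1]-p[1],-.1,.3)
    return brentq(lambda x: proj(c,W(x,y,yaw,(*l,z)))[0]-p[0],x0-.1,x0+.1),z
def stem(c,rows,cols):
    f=c['frame'].astype(float); b=f[...,0]-f[...,2]; out=[]
    for r in rows:
        v=b[r,cols[0]:cols[1]]; m=v.max()/2; k=np.where(v>m)[0]; i,j=k[0],k[-1]
        L=i-(v[i]-m)/(v[i]-v[i-1]); Rr=j+(v[j]-m)/(v[j]-v[j+1]); out.append((r,round(cols[0]+L,2),round(cols[0]+Rr,2)))
    return out
E
python3 - <<'E'
from sx import *
S0=pickle.load(open('side0.pkl','rb'));SB=pickle.load(open('sideB.pkl','rb'));SC=pickle.load(open('sideC.pkl','rb'))
L=[env.read_camera('side') for _ in range(5)]; SD=L[0]; SD['frame']=np.mean([l['frame'] for l in L],0); pickle.dump(SD,open('sideD.pkl','wb'))
print('charger');
for c in(S0,):
  for r,a,b in stem(c,[162,163,164,165],(332,356)): print(r,a,b,[round(t,4) for t in solve(c,((a+b)/2,r),(0,.019),-.1177,-.19,.485)])
for c in (SC,SD):
  print('pack')
  for r,a,b in stem(c,[195,197,199,201,203],(298,318)): print(r,a,b,[round(t,4) for t in solve(c,((a+b)/2,r),(0,.019),.177,-.183,.553)])
# well near-face profiles
g=lambda c,r,a,b: np.round(c['frame'][r,a:b].mean(1)).astype(int).tolist()
print('chg rows',[g(SB,r,330,358) for r in(172,174)]); print('rec rows',[g(SC,r,290,325) for r in(216,222)])
E
```

```text
charger
162 339.76 346.78 [0.4863, 0.0584]
163 340.59 346.49 [0.4855, 0.0556]
164 340.92 346.48 [0.4851, 0.0528]
165 340.92 346.48 [0.485, 0.0499]
pack
195 303.37 310.2 [0.5516, 0.0957]
197 303.48 310.29 [0.5515, 0.0911]
199 303.56 310.33 [0.5515, 0.0865]
201 303.42 310.34 [0.5517, 0.0819]
203 303.08 310.26 [0.5522, 0.0772]
pack
195 306.57 308.67 [0.5499, 0.0957]
197 301.78 308.56 [0.5551, 0.0911]
199 302.0 308.71 [0.5548, 0.0865]
201 302.08 308.71 [0.5548, 0.0819]
203 301.83 308.64 [0.5552, 0.0772]
chg rows [[58, 30, 22, 19, 23, 50, 75, 80, 81, 79, 66, 48, 43, 44, 66, 95, 83, 81, 81, 80, 79, 78, 74, 73, 69, 39, 29, 28], [30, 22, 17, 16, 22, 51, 74, 80, 81, 82, 91, 73, 60, 59, 66, 66, 63, 76, 80, 81, 81, 79, 73, 68, 42, 20, 19, 27]]
rec rows [[164, 145, 139, 135, 132, 96, 83, 81, 81, 78, 80, 85, 94, 87, 83, 80, 81, 79, 82, 84, 83, 81, 84, 97, 94, 78, 73, 73, 73, 73, 90, 153, 162, 172, 222], [136, 136, 138, 161, 219, 150, 96, 82, 81, 81, 81, 81, 82, 83, 80, 82, 85, 88, 88, 82, 81, 81, 81, 82, 80, 74, 81, 117, 134, 137, 137, 137, 137, 142, 149]]
```

Run:
```python
from sx import *
c=pickle.load(open('sideD.pkl','rb'))
for n,p,l,y,yaw,x0 in [('rec win',(304.65,218),(0,.02275),.177,-.185,.555),('rec NL',(294.85,218),(.02225,.02275),.177,-.185,.555),('rec NR',(314.8,218),(-.02225,.02275),.177,-.185,.555),
 ('chg win',(343.05,174),(0,.02275),-.1177,-.195,.485),('chg NL',(335.0,173),(.02225,.02275),-.1177,-.195,.485),('chg NR',(351.5,173),(-.02225,.02275),-.1177,-.195,.485),('barb in chg',(343.75,173),(0,.0205),-.1177,-.195,.485)]:
    print(n,np.round(solve(c,p,l,y,yaw,x0),4))
```

```text
rec win [0.5561 0.0438]
rec NL [0.5557 0.041 ]
rec NR [0.556  0.0466]
chg win [0.4856 0.0257]
chg NL [0.4854 0.0263]
chg NR [0.485  0.0308]
barb in chg [0.4843 0.0277]
```

The same measurement puts the charger stem and well 0.3 mm apart, as they should be. For the receiver, the well is at x=0.5560 and the pack at 0.5550, so I'll shift another +1 mm.

Emit:
{"api": "step_arm", "payload": {
  "rows": [
    {"dx": -0.003,"dy": 0,"dz": 0,"wx": 0,"wy": 0,"wz": 0,"claw": 0.57},
    {"dx": -0.004,"dy": 0,"dz": 0.001,"wx": 0,"wy": 0,"wz": 0,"claw": 0.57},
    {"dx": -0.003,"dy": 0,"dz": 0.001,"wx": 0,"wy": 0,"wz": 0,"claw": 0.57},
    {"dx": -0.002,"dy": 0,"dz": 0.001,"wx": 0,"wy": 0,"wz": 0,"claw": 0.57},
    {"dx": -0.001,"dy": 0,"dz": 0.001,"wx": 0,"wy": 0,"wz": 0,"claw": 0.57},
    {"dx": 0,"dy": 0,"dz": 0.001,"wx": 0,"wy": 0,"wz": 0,"claw": 0.57},
    {"dx": 0,"dy": 0,"dz": 0.001,"wx": 0,"wy": 0,"wz": 0,"claw": 0.57}
  ]
}}

```text
time_s: 14.32
tcp_pos: [0.5606, 0.176, 0.1104]
tcp_rot: [0.144, 1.566, -0.145]
wrist_force: [-1.8, -0.2, 6.3]
opening: 0.0406
```

```bash
python3 rd.py
```

```text
14.32 [-1.8 -0.2  6.3] [-0.087  0.403 -0.009] [0.5606 0.176  0.1104] [ 0.144  1.566 -0.145]
14.37 [-1.8  0.7  6.2] [-0.14   0.4   -0.045] [0.5606 0.176  0.1104] [ 0.144  1.566 -0.145]
14.42 [-2.1 -0.3  6.4] [-0.111  0.371 -0.025] [0.5606 0.1761 0.1104] [ 0.144  1.566 -0.145]
```

Emit:
{"api": "step_arm", "payload": {
  "rows": [
    {"dx": -0.003,"dy": 0,"dz": 0,"wx": 0,"wy": 0,"wz": 0,"claw": 0.57},
    {"dx": -0.004,"dy": 0.001,"dz": 0,"wx": 0,"wy": 0,"wz": 0,"claw": 0.57},
    {"dx": -0.003,"dy": 0.001,"dz": 0,"wx": 0,"wy": 0,"wz": 0,"claw": 0.57},
    {"dx": -0.002,"dy": 0.001,"dz": 0,"wx": 0,"wy": 0,"wz": 0,"claw": 0.57},
    {"dx": -0.001,"dy": 0.001,"dz": 0,"wx": 0,"wy": 0,"wz": 0,"claw": 0.57},
    {"dx": 0,"dy": 0.001,"dz": 0,"wx": 0,"wy": 0,"wz": 0,"claw": 0.57},
    {"dx": 0,"dy": 0.001,"dz": 0,"wx": 0,"wy": 0,"wz": 0,"claw": 0.57}
  ]
}}

```text
time_s: 15.05
tcp_pos: [0.5608, 0.1772, 0.1104]
tcp_rot: [0.145, 1.566, -0.144]
wrist_force: [-2.0, 0.1, 5.6]
opening: 0.0408
```

```bash
python3 rd.py
```

```text
15.05 [-2.   0.1  5.6] [-0.044  0.398 -0.039] [0.5608 0.1772 0.1104] [ 0.145  1.566 -0.144]
15.1 [-1.8 -0.4  5.9] [-0.013  0.326 -0.013] [0.5608 0.1772 0.1104] [ 0.145  1.566 -0.144]
15.15 [-1.9  0.2  5.8] [-0.067  0.369 -0.011] [0.5608 0.1771 0.1104] [ 0.145  1.566 -0.144]
```

Emit:
{"api": "step_arm", "payload": {
  "rows": [
    {"dx": -0.003,"dy": 0,"dz": 0,"wx": 0,"wy": 0,"wz": 0,"claw": 0.57},
    {"dx": -0.004,"dy": 0.0003,"dz": 0.001,"wx": 0,"wy": 0,"wz": 0,"claw": 0.57},
    {"dx": -0.003,"dy": 0.0003,"dz": 0.001,"wx": 0,"wy": 0,"wz": 0,"claw": 0.57},
    {"dx": -0.002,"dy": 0.0003,"dz": 0.001,"wx": 0,"wy": 0,"wz": 0,"claw": 0.57},
    {"dx": -0.001,"dy": 0.0003,"dz": 0.001,"wx": 0,"wy": 0,"wz": 0,"claw": 0.57},
    {"dx": 0,"dy": 0.0003,"dz": 0.001,"wx": 0,"wy": 0,"wz": 0,"claw": 0.57},
    {"dx": 0,"dy": 0.0003,"dz": 0.001,"wx": 0,"wy": 0,"wz": 0,"claw": 0.57}
  ]
}}

```text
time_s: 15.78
tcp_pos: [0.5619, 0.1772, 0.1104]
tcp_rot: [0.144, 1.566, -0.145]
wrist_force: [-2.3, -1.5, 5.9]
opening: 0.0409
```

```bash
python3 rd.py
```

```text
15.78 [-2.3 -1.5  5.9] [-0.039  0.366  0.051] [0.5619 0.1772 0.1104] [ 0.144  1.566 -0.145]
15.83 [-2.5 -1.4  5.5] [-0.015  0.354 -0.042] [0.5618 0.1772 0.1104] [ 0.145  1.566 -0.144]
15.88 [-1.7 -1.1  5.1] [-0.038  0.344 -0.028] [0.5619 0.1772 0.1104] [ 0.145  1.566 -0.144]
```

Run:
```python
from sx import *
F={}; Fs=[]
for n in('top','side'):
    L=[]
    for _ in range(8):
        L.append(env.read_camera(n)); s=env.read_state(); Fs.append(np.r_[s['wrist_force'],s['torque']])
    c=L[0]; c['frame']=np.mean([l['frame'] for l in L],0); pickle.dump(c,open(f'{n}E.pkl','wb')); F[n]=c
print(np.round(np.mean(Fs,0),3),np.round(np.std(Fs,0)/4,3))
for r,a,b in stem(F['side'],[197,199,201,203],(294,318)): print(r,a,b,[round(t,4) for t in solve(F['side'],((a+b)/2,r),(0,.019),.177,-.183,.553)])
def cr(c,x,y,s,w,h,lo,hi):
    b=cv2.warpAffine(c['frame'].astype(np.float32),np.float32([[s,0,-s*x],[0,s,-s*y]]),(w*s,h*s),flags=cv2.INTER_CUBIC)
    b=np.clip((b-lo)/(hi-lo)*255,0,255).astype(np.uint8)
    for k in range(0,w,5): cv2.line(b,(k*s,0),(k*s,6),(0,255,255),1)
    for k in range(0,h,5): cv2.line(b,(0,k*s),(6,k*s),(0,255,255),1)
    return b
cv2.imwrite('pics/c8.png',np.hstack([cr(F['side'],290,200,16,25,25,50,110),cr(F['top'],270,185,16,25,25,25,80)]))
```

```text
[-1.759 -0.3    5.691 -0.081  0.346  0.011] [0.088 0.125 0.102 0.005 0.008 0.007]
197 300.77 307.56 [0.5572, 0.0911]
199 300.77 307.56 [0.5573, 0.0865]
201 301.06 307.71 [0.5569, 0.0819]
203 300.74 307.7 [0.5574, 0.0772]
```

View pics/c8.png

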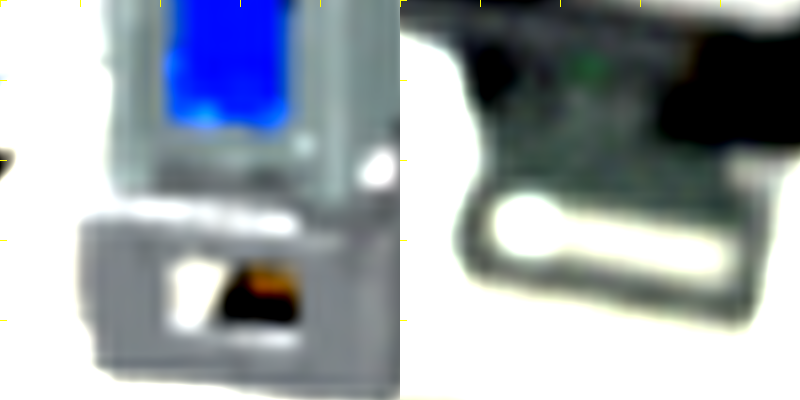

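Run:
```python
from h import *
for n in 'ACE':
    c=pickle.load(open(f'top{n}.pkl','rb'))
    for x in(303,308,312): print(n,x,np.round(c['frame'][190:208,x].mean(1)).astype(int).tolist())
```

```text
A 303 [182, 180, 175, 171, 167, 158, 149, 140, 132, 124, 118, 111, 102, 93, 89, 85, 82, 83]
A 308 [121, 118, 116, 119, 123, 125, 124, 121, 121, 120, 119, 120, 124, 122, 120, 117, 114, 114]
A 312 [116, 111, 109, 115, 117, 119, 122, 123, 121, 121, 113, 107, 111, 118, 118, 116, 113, 114]
C 303 [66, 62, 44, 38, 61, 105, 134, 137, 130, 124, 118, 109, 101, 93, 88, 85, 82, 83]
C 308 [29, 27, 27, 31, 36, 50, 85, 110, 118, 118, 119, 120, 123, 121, 121, 117, 114, 115]
C 312 [39, 38, 38, 34, 33, 31, 31, 54, 93, 116, 115, 107, 111, 118, 116, 114, 115, 114]
E 303 [42, 42, 76, 132, 159, 158, 150, 139, 130, 124, 119, 110, 101, 93, 89, 86, 82, 84]
E 308 [28, 31, 37, 57, 96, 119, 122, 121, 120, 119, 119, 120, 122, 121, 121, 117, 115, 115]
E 312 [34, 35, 34, 29, 38, 74, 108, 119, 121, 119, 112, 104, 107, 115, 118, 115, 113, 114]
```

Run:
```python
from h import *
for x in(276,280,284,288):
  for n in 'ACE':
    c=pickle.load(open(f'top{n}.pkl','rb'))
    print(n,x,np.round(c['frame'][190:208,x].mean(1)).astype(int).tolist())
```

```text
A 276 [89, 84, 81, 76, 70, 70, 79, 89, 94, 99, 100, 79, 59, 76, 97, 107, 109, 108]
C 276 [33, 29, 27, 25, 32, 38, 43, 44, 44, 50, 56, 54, 52, 74, 97, 106, 109, 109]
E 276 [23, 27, 33, 41, 44, 47, 45, 47, 71, 82, 71, 53, 51, 74, 97, 106, 108, 108]
A 280 [106, 106, 107, 121, 159, 180, 183, 182, 183, 179, 162, 124, 79, 62, 85, 104, 109, 109]
C 280 [38, 43, 56, 68, 59, 46, 40, 40, 38, 42, 46, 46, 43, 54, 86, 103, 106, 108]
E 280 [35, 37, 38, 41, 41, 40, 41, 47, 71, 96, 91, 66, 48, 55, 84, 102, 108, 109]
A 284 [104, 91, 63, 47, 52, 56, 52, 38, 44, 82, 111, 123, 109, 75, 64, 89, 104, 107]
C 284 [38, 39, 53, 66, 68, 56, 43, 39, 40, 40, 42, 47, 48, 46, 59, 88, 104, 108]
E 284 [36, 39, 42, 41, 39, 40, 40, 41, 51, 75, 92, 81, 60, 48, 59, 88, 106, 108]
A 288 [101, 103, 96, 84, 81, 94, 126, 145, 157, 173, 182, 180, 151, 104, 68, 71, 95, 105]
C 288 [33, 31, 26, 18, 16, 17, 26, 35, 38, 40, 42, 43, 49, 47, 48, 69, 94, 105]
E 288 [26, 18, 16, 17, 29, 35, 39, 40, 41, 56, 85, 95, 78, 55, 50, 69, 94, 106]
```

Run:
```python
from sx import *
T=pickle.load(open('topE.pkl','rb'));S=pickle.load(open('sideE.pkl','rb'))
y=.178;yaw=-.183
print('top rows near col 284 (x centre -> row)')
for x in(.5527,.556,.558,.5572,.5592):
    print(x,'pack bottom -x edge z.0545',np.round(proj(T,W(x,y,yaw,(-.017,0,.0545))),1),'rim inner',np.round(proj(T,W(x,y,yaw,(-.01775,0,.0535))),1),'rim outer',np.round(proj(T,W(x,y,yaw,(-.02225,0,.0535))),1))
# side rows
print('side: rim NL/NR',[np.round(proj(S,W(.556,y,yaw,(a,.02275,.0535))),1) for a in(.02225,-.02225)],'pack bottom near', [np.round(proj(S,W(.556,y,yaw,(a,.018,.0545))),1) for a in(.017,-.017)])
f=S['frame'].mean(2)
for x in(299,302,305,308,310): print(x,np.round(f[200:222,x]).astype(int).tolist())
```

```text
top rows near col 284 (x centre -> row)
0.5527 pack bottom -x edge z.0545 [283.1 201.6] rim inner [283.1 202. ] rim outer [282.8 203.9]
0.556 pack bottom -x edge z.0545 [283.1 200.2] rim inner [283.1 200.6] rim outer [282.8 202.5]
0.558 pack bottom -x edge z.0545 [283.1 199.4] rim inner [283.1 199.8] rim outer [282.8 201.6]
0.5572 pack bottom -x edge z.0545 [283.1 199.7] rim inner [283.1 200.1] rim outer [282.8 202. ]
0.5592 pack bottom -x edge z.0545 [283.1 198.9] rim inner [283.1 199.3] rim outer [282.8 201.1]
side: rim NL/NR [array([294.5, 212.9]), array([314.7, 215.3])] pack bottom near [array([297.5, 211.8]), array([312.9, 213.6])]
299 [84, 83, 80, 80, 80, 80, 80, 81, 82, 85, 86, 88, 92, 117, 91, 79, 78, 80, 81, 81, 81, 81]
302 [64, 64, 64, 63, 64, 65, 70, 85, 86, 83, 80, 75, 79, 109, 97, 85, 94, 126, 131, 128, 120, 91]
305 [62, 62, 61, 61, 61, 64, 65, 69, 82, 85, 88, 79, 79, 99, 110, 88, 80, 61, 43, 30, 61, 94]
308 [65, 75, 78, 78, 78, 77, 78, 82, 84, 87, 84, 77, 77, 84, 114, 91, 80, 76, 65, 45, 54, 102]
310 [86, 87, 87, 86, 86, 86, 86, 86, 86, 89, 86, 85, 84, 79, 77, 88, 83, 81, 81, 81, 81, 81]
```

```bash
cat > tilt.py <<'E'
from sx import *
def edge(c,r,a,b):
    v=c['frame'][r,a:b].astype(float).mean(1); hi=v[:3].max(); lo=v[-3:].min()
    m=(hi+lo)/2; k=np.where((v[:-1]>=m)&(v[1:]<m))[0]
    if len(k)==0: return None
    k=k[-1]; return a+k+(v[k]-m)/(v[k]-v[k+1])
def run(f,rows,cols,l,y,yaw,x0):
    c=pickle.load(open(f,'rb')); D=[]
    for r in rows:
        e=edge(c,r,*cols)
        if e: D.append(solve(c,(e,r),l,y,yaw,x0))
    D=np.array(D); p=np.polyfit(D[:,1],D[:,0],1); res=D[:,0]-np.polyval(p,D[:,1]); k=abs(res)<.0008; p=np.polyfit(D[k,1],D[k,0],1)
    print(f,'n',k.sum(),'z',D[:,1].min().round(3),D[:,1].max().round(3),'dx/dz',round(p[0],3),'x at mid',round(np.polyval(p,D[:,1].mean()),4),'rms',round(D[k,0].std(),5))
E
python3 - <<'E'
from tilt import *
run('side0.pkl',range(152,166),(332,343),(.017,.018),-.1177,-.19,.485)
run('sideA.pkl',range(128,149),(330,343),(.017,.018),-.1177,-.19,.485)
run('sideB.pkl',range(175,195),(292,303),(.017,.018),.178,-.178,.548)
run('sideC.pkl',range(193,207),(292,304),(.017,.018),.178,-.183,.553)
run('sideE.pkl',range(197,211),(291,302),(.017,.018),.178,-.183,.557)
E
python3 - <<'E'
import pickle,numpy as np
c=pickle.load(open('sideE.pkl','rb'));f=c['frame'].mean(2)
for r in range(190,214,3): print(r,np.round(f[r,288:322]).astype(int).tolist())
E
```

```text
side0.pkl n 13 z 0.048 0.085 dx/dz 0.001 x at mid 0.4842 rms 0.00025
sideA.pkl n 21 z 0.096 0.15 dx/dz 0.022 x at mid 0.4859 rms 0.00049
190 [60, 46, 30, 21, 20, 24, 42, 91, 124, 126, 129, 129, 129, 130, 129, 129, 123, 106, 78, 66, 59, 79, 83, 84, 82, 81, 81, 89, 140, 164, 166, 165, 166, 166]
193 [156, 158, 165, 166, 161, 158, 157, 143, 124, 119, 120, 126, 126, 127, 127, 127, 126, 115, 73, 67, 64, 81, 85, 85, 81, 81, 81, 88, 136, 158, 161, 163, 165, 161]
196 [159, 158, 160, 162, 162, 159, 160, 158, 125, 96, 91, 87, 86, 81, 80, 81, 86, 95, 71, 64, 75, 82, 84, 86, 82, 80, 81, 88, 134, 156, 161, 164, 165, 163]
199 [157, 157, 159, 160, 162, 164, 169, 165, 120, 94, 93, 84, 83, 72, 63, 62, 61, 62, 61, 63, 69, 84, 86, 89, 83, 81, 81, 90, 143, 167, 165, 160, 160, 159]
202 [160, 162, 163, 163, 163, 160, 158, 155, 124, 95, 89, 80, 81, 74, 64, 61, 61, 61, 62, 64, 78, 86, 87, 88, 82, 82, 81, 85, 119, 153, 159, 159, 159, 160]
205 [160, 112, 108, 141, 217, 228, 227, 222, 165, 105, 88, 80, 82, 74, 65, 62, 62, 64, 63, 63, 77, 84, 86, 88, 83, 81, 80, 85, 113, 139, 160, 158, 153, 157]
208 [206, 212, 216, 226, 230, 232, 220, 190, 137, 95, 87, 82, 82, 83, 86, 89, 84, 82, 78, 82, 84, 87, 86, 91, 84, 81, 79, 69, 73, 71, 73, 78, 103, 159]
211 [27, 34, 83, 166, 203, 184, 156, 141, 124, 101, 93, 88, 77, 74, 75, 77, 79, 79, 72, 71, 77, 80, 85, 91, 88, 116, 122, 83, 74, 76, 74, 75, 99, 149]Traceback (most recent call last):
  File "<stdin>", line 4, in <module>
  File "tilt.py", line 12, in run
    D=np.array(D); p=np.polyfit(D[:,1],D[:,0],1); res=D[:,0]-np.polyval(p,D[:,1]); k=abs(res)<.0008; p=np.polyfit(D[k,1],D[k,0],1)
                                                                                                       ~~~~~~~~~~^^^^^^^^^^^^^^^^^
    raise TypeError("expected non-empty vector for x")
TypeError: expected non-empty vector for x
```

Putting it together: in the top image a bright gap on the −x side shows the pack is now about 3 mm too far +x. With the right lever arm, the first touch (TCP x≈0.5586) was centred in x but resting on the −y rim. So I'll go back −3.1 mm along tool z and keep the +1.3 mm y correction.

Emit:
{"api": "step_arm", "payload": {
  "rows": [
    {"dx": -0.003,"dy": 0,"dz": 0,"wx": 0,"wy": 0,"wz": 0,"claw": 0.57},
    {"dx": -0.004,"dy": 0,"dz": -0.002,"wx": 0,"wy": 0,"wz": 0,"claw": 0.57},
    {"dx": -0.003,"dy": 0,"dz": -0.0031,"wx": 0,"wy": 0,"wz": 0,"claw": 0.57},
    {"dx": -0.002,"dy": 0,"dz": -0.0031,"wx": 0,"wy": 0,"wz": 0,"claw": 0.57},
    {"dx": -0.001,"dy": 0,"dz": -0.0031,"wx": 0,"wy": 0,"wz": 0,"claw": 0.57},
    {"dx": 0,"dy": 0,"dz": -0.0031,"wx": 0,"wy": 0,"wz": 0,"claw": 0.57},
    {"dx": 0.0,"dy": 0,"dz": -0.0031,"wx": 0,"wy": 0,"wz": 0,"claw": 0.57}
  ]
}}

```text
time_s: 17.32
tcp_pos: [0.5588, 0.1779, 0.1099]
tcp_rot: [0.145, 1.566, -0.144]
wrist_force: [-1.0, -0.0, 3.9]
opening: 0.0404
```

```bash
cat > rd.py <<'E'
from h import *
D=[]
for i in range(5):
    s=env.read_state(); D.append(np.r_[s['wrist_force'],s['torque'],s['tcp_pos']]); env.read_camera('side')
m=np.mean(D,0); F,t=m[:3],m[3:6]; h=.23
print(round(s['time_s'],2),'F',np.round(F,2),'T',np.round(t,3),'tcp',np.round(m[6:],4),s['tcp_rot'].round(4),'open',round(s['opening'],4))
if abs(F[2])>2: print('contact mm rx',round(1000*(-h*F[0]-t[1])/F[2],1),'ry',round(1000*(t[0]-h*F[1])/F[2],1))
E
python3 rd.py
```

```text
17.52 F [-1.72 -0.12  4.46] T [-0.09   0.363 -0.006] tcp [0.5588 0.1779 0.1099] [ 0.1447  1.5658 -0.1444] open 0.0406
contact mm rx 7.2 ry -13.9
```

Emit:
{"api": "step_arm", "payload": {
  "rows": [
    {"dx": -0.001,"dy": 0,"dz": 0,"wx": 0,"wy": 0,"wz": 0,"claw": 0.57},
    {"dx": -0.002,"dy": 0.0007,"dz": -0.0004,"wx": 0,"wy": 0,"wz": 0,"claw": 0.57},
    {"dx": -0.001,"dy": 0.0007,"dz": -0.0004,"wx": 0,"wy": 0,"wz": 0,"claw": 0.57},
    {"dx": 0,"dy": 0.0007,"dz": -0.0004,"wx": 0,"wy": 0,"wz": 0,"claw": 0.57},
    {"dx": 0,"dy": 0.0007,"dz": -0.0004,"wx": 0,"wy": 0,"wz": 0,"claw": 0.57}
  ]
}}

```text
time_s: 17.98
tcp_pos: [0.5586, 0.1788, 0.1089]
tcp_rot: [0.145, 1.566, -0.144]
wrist_force: [1.0, 1.4, -0.9]
opening: 0.0406
```

```bash
python3 rd.py
```

```text
18.18 F [ 0.43  0.92 -1.84] T [ 0.206 -0.081 -0.016] tcp [0.5586 0.1788 0.109 ] [ 0.145   1.5662 -0.1444] open 0.0408
```

The pack has dropped in. I'll descend inside the well.

Emit:
{"api": "step_arm", "payload": {
  "rows": [
    {"dx": 0.001,"dy": 0,"dz": 0,"wx": 0,"wy": 0,"wz": 0,"claw": 0.57},
    {"dx": 0.002,"dy": 0,"dz": 0,"wx": 0,"wy": 0,"wz": 0,"claw": 0.57},
    {"dx": 0.003,"dy": 0,"dz": 0,"wx": 0,"wy": 0,"wz": 0,"claw": 0.57},
    {"dx": 0.004,"dy": 0,"dz": 0,"wx": 0,"wy": 0,"wz": 0,"claw": 0.57},
    {"dx": 0.004,"dy": 0,"dz": 0,"wx": 0,"wy": 0,"wz": 0,"claw": 0.57}
  ]
}}

```text
time_s: 18.65
tcp_pos: [0.5588, 0.1788, 0.1054]
tcp_rot: [0.145, 1.566, -0.144]
wrist_force: [0.8, 2.4, -1.6]
opening: 0.0407
```

```bash
python3 rd.py
```

```text
18.85 F [ 0.59  1.88 -1.44] T [ 0.409 -0.138  0.005] tcp [0.5587 0.1787 0.1054] [ 0.1449  1.5659 -0.1443] open 0.0409
```

Emit:
{"api": "step_arm", "payload": {
  "rows": [
    {"dx": 0.001,"dy": 0.0004,"dz": 0,"wx": 0,"wy": 0,"wz": 0,"claw": 0.57},
    {"dx": 0.0025,"dy": 0.0004,"dz": 0,"wx": 0,"wy": 0,"wz": 0,"claw": 0.57},
    {"dx": 0.004,"dy": 0.0004,"dz": 0,"wx": 0,"wy": 0,"wz": 0,"claw": 0.57},
    {"dx": 0.0055,"dy": 0.0004,"dz": 0,"wx": 0,"wy": 0,"wz": 0,"claw": 0.57},
    {"dx": 0.007,"dy": 0.0004,"dz": 0,"wx": 0,"wy": 0,"wz": 0,"claw": 0.57},
    {"dx": 0.007,"dy": 0.0004,"dz": 0,"wx": 0,"wy": 0,"wz": 0,"claw": 0.57}
  ]
}}

```text
time_s: 19.4
tcp_pos: [0.5585, 0.1789, 0.098]
tcp_rot: [0.144, 1.567, -0.145]
wrist_force: [0.1, 1.2, -1.9]
opening: 0.0408
```

```bash
python3 rd.py
```

```text
19.6 F [ 0.2   1.01 -2.01] T [ 0.282 -0.056 -0.018] tcp [0.5585 0.1789 0.0982] [ 0.1445  1.5665 -0.1447] open 0.0406
contact mm rx -5.2 ry -24.3
```

Emit:
{"api": "step_arm", "payload": {
  "rows": [
    {"dx": 0.001,"dy": 0.0003,"dz": 0,"wx": 0,"wy": 0,"wz": 0,"claw": 0.57},
    {"dx": 0.0025,"dy": 0.0003,"dz": 0,"wx": 0,"wy": 0,"wz": 0,"claw": 0.57},
    {"dx": 0.004,"dy": 0.0003,"dz": 0,"wx": 0,"wy": 0,"wz": 0,"claw": 0.57},
    {"dx": 0.0055,"dy": 0.0003,"dz": 0,"wx": 0,"wy": 0,"wz": 0,"claw": 0.57},
    {"dx": 0.007,"dy": 0.0003,"dz": 0,"wx": 0,"wy": 0,"wz": 0,"claw": 0.57},
    {"dx": 0.007,"dy": 0.0003,"dz": 0,"wx": 0,"wy": 0,"wz": 0,"claw": 0.57}
  ]
}}

```text
time_s: 20.15
tcp_pos: [0.5584, 0.1791, 0.091]
tcp_rot: [0.144, 1.567, -0.145]
wrist_force: [0.7, -0.2, -1.3]
opening: 0.0408
```

```bash
python3 rd.py
```

```text
20.35 F [-0.13 -0.06 -0.9 ] T [0.009 0.038 0.014] tcp [0.5586 0.1792 0.0913] [ 0.1445  1.5658 -0.1444] open 0.0409
```

Emit:
{"api": "step_arm", "payload": {
  "rows": [
    {"dx": 0.001,"dy": 0,"dz": 0,"wx": 0,"wy": 0,"wz": 0,"claw": 0.57},
    {"dx": 0.002,"dy": 0,"dz": 0,"wx": 0,"wy": 0,"wz": 0,"claw": 0.57},
    {"dx": 0.003,"dy": 0,"dz": 0,"wx": 0,"wy": 0,"wz": 0,"claw": 0.57},
    {"dx": 0.004,"dy": 0,"dz": 0,"wx": 0,"wy": 0,"wz": 0,"claw": 0.57},
    {"dx": 0.004,"dy": 0,"dz": 0,"wx": 0,"wy": 0,"wz": 0,"claw": 0.57},
    {"dx": 0.004,"dy": 0,"dz": 0,"wx": 0,"wy": 0,"wz": 0,"claw": 0.57}
  ]
}}

```text
time_s: 20.9
tcp_pos: [0.5591, 0.1793, 0.088]
tcp_rot: [0.145, 1.565, -0.144]
wrist_force: [-0.8, -0.4, 4.9]
opening: 0.041
```

Emit:
{"api": "step_arm", "payload": {
  "rows": [
    {"dx": 0.001,"dy": 0,"dz": 0,"wx": 0,"wy": 0,"wz": 0,"claw": 0.57},
    {"dx": 0.002,"dy": 0,"dz": 0,"wx": 0,"wy": 0,"wz": 0,"claw": 0.57},
    {"dx": 0.002,"dy": 0,"dz": 0,"wx": 0,"wy": 0,"wz": 0,"claw": 0.57},
    {"dx": 0.002,"dy": 0,"dz": 0,"wx": 0,"wy": 0,"wz": 0,"claw": 0.57}
  ]
}}

```text
time_s: 21.23
tcp_pos: [0.5591, 0.1793, 0.0862]
tcp_rot: [0.145, 1.565, -0.144]
wrist_force: [-0.9, -0.3, 6.8]
opening: 0.0406
```

Emit:
{"api": "step_arm", "payload": {
  "rows": [
    {"dx": 0.0005,"dy": 0,"dz": 0,"wx": 0,"wy": 0,"wz": 0,"claw": 0.57},
    {"dx": 0.001,"dy": 0,"dz": 0,"wx": 0,"wy": 0,"wz": 0,"claw": 0.57},
    {"dx": 0.001,"dy": 0,"dz": 0,"wx": 0,"wy": 0,"wz": 0,"claw": 0.57}
  ]
}}

```text
time_s: 21.48
tcp_pos: [0.5591, 0.1793, 0.0854]
tcp_rot: [0.145, 1.565, -0.144]
wrist_force: [-1.4, -0.9, 8.1]
opening: 0.0408
```

```bash
python3 rd.py
```

```text
21.68 F [-1.33 -0.37  8.24] T [-0.108  0.35   0.007] tcp [0.5591 0.1793 0.0854] [ 0.1448  1.5647 -0.1442] open 0.0409
contact mm rx -5.4 ry -2.8
```

Emit:
{"api": "step_arm", "payload": {
  "rows": [
    {"dx": 0.0005,"dy": 0,"dz": 0,"wx": 0,"wy": 0,"wz": 0,"claw": 0.57},
    {"dx": 0.001,"dy": 0,"dz": 0,"wx": 0,"wy": 0,"wz": 0,"claw": 0.57},
    {"dx": 0.0015,"dy": 0,"dz": 0,"wx": 0,"wy": 0,"wz": 0,"claw": 0.57},
    {"dx": 0.0015,"dy": 0,"dz": 0,"wx": 0,"wy": 0,"wz": 0,"claw": 0.57}
  ]
}}

```text
time_s: 22.07
tcp_pos: [0.5592, 0.1793, 0.0845]
tcp_rot: [0.145, 1.564, -0.144]
wrist_force: [-1.7, -0.3, 10.4]
opening: 0.0412
```

Emit:
{"api": "step_arm", "payload": {
  "rows": [
    {"dx": 0.0005,"dy": 0,"dz": 0,"wx": 0,"wy": 0,"wz": 0,"claw": 0.57},
    {"dx": 0.001,"dy": 0,"dz": 0,"wx": 0,"wy": 0,"wz": 0,"claw": 0.57},
    {"dx": 0.001,"dy": 0,"dz": 0,"wx": 0,"wy": 0,"wz": 0,"claw": 0.57}
  ]
}}

```text
time_s: 22.32
tcp_pos: [0.5592, 0.1792, 0.0844]
tcp_rot: [0.145, 1.564, -0.144]
wrist_force: [-3.6, -1.0, 16.3]
opening: 0.0409
```

```bash
python3 rd.py
```

```text
22.52 F [-3.33 -1.09 15.84] T [-0.216  0.731  0.013] tcp [0.5592 0.1793 0.0844] [ 0.1447  1.5639 -0.144 ] open 0.0406
contact mm rx 2.2 ry 2.2
```

The pack is on the floor: z has stopped at 0.0844, as predicted, at 16 N. I'll let the tabs out gradually.

Emit:
{"api": "step_arm", "payload": {
  "rows": [
    {"dx": 0,"dy": 0,"dz": 0,"wx": 0,"wy": 0,"wz": 0,"claw": 0.54},
    {"dx": 0,"dy": 0,"dz": 0,"wx": 0,"wy": 0,"wz": 0,"claw": 0.52},
    {"dx": 0,"dy": 0,"dz": 0,"wx": 0,"wy": 0,"wz": 0,"claw": 0.5},
    {"dx": 0,"dy": 0,"dz": 0,"wx": 0,"wy": 0,"wz": 0,"claw": 0.48},
    {"dx": 0,"dy": 0,"dz": 0,"wx": 0,"wy": 0,"wz": 0,"claw": 0.46},
    {"dx": 0,"dy": 0,"dz": 0,"wx": 0,"wy": 0,"wz": 0,"claw": 0.44},
    {"dx": 0,"dy": 0,"dz": 0,"wx": 0,"wy": 0,"wz": 0,"claw": 0.42},
    {"dx": 0,"dy": 0,"dz": 0,"wx": 0,"wy": 0,"wz": 0,"claw": 0.4},
    {"dx": 0,"dy": 0,"dz": 0,"wx": 0,"wy": 0,"wz": 0,"claw": 0.35},
    {"dx": 0,"dy": 0,"dz": 0,"wx": 0,"wy": 0,"wz": 0,"claw": 0.3}
  ]
}}

```text
time_s: 23.4
tcp_pos: [0.5585, 0.1793, 0.0815]
tcp_rot: [0.145, 1.567, -0.145]
wrist_force: [-0.3, -0.7, -0.7]
opening: 0.0642
```

```bash
python3 rd.py
```

```text
23.6 F [ 0.04 -0.16 -0.14] T [-0.007 -0.004 -0.007] tcp [0.5586 0.1793 0.0816] [ 0.1446  1.5662 -0.1445] open 0.0656
```

Released with no force on the tool. Next I open wider, rise straight up and look.

Emit:
{"api": "step_arm", "payload": {
  "rows": [
    {"dx": 0,"dy": 0,"dz": 0,"wx": 0,"wy": 0,"wz": 0,"claw": 0.15},
    {"dx": -0.002,"dy": 0,"dz": 0,"wx": 0,"wy": 0,"wz": 0,"claw": 0.05},
    {"dx": -0.01,"dy": 0,"dz": 0,"wx": 0,"wy": 0,"wz": 0,"claw": 0.05},
    {"dx": -0.03,"dy": 0,"dz": 0,"wx": 0,"wy": 0,"wz": 0,"claw": 0.05},
    {"dx": -0.055,"dy": 0,"dz": 0,"wx": 0,"wy": 0,"wz": 0,"claw": 0.05},
    {"dx": -0.085,"dy": 0,"dz": 0,"wx": 0,"wy": 0,"wz": 0,"claw": 0.05},
    {"dx": -0.115,"dy": 0,"dz": 0,"wx": 0,"wy": 0,"wz": 0,"claw": 0.05},
    {"dx": -0.135,"dy": 0,"dz": -0.02,"wx": 0,"wy": 0,"wz": 0,"claw": 0.05},
    {"dx": -0.145,"dy": 0,"dz": -0.05,"wx": 0,"wy": 0,"wz": 0,"claw": 0.05},
    {"dx": -0.15,"dy": 0,"dz": -0.085,"wx": 0,"wy": 0,"wz": 0,"claw": 0.05},
    {"dx": -0.15,"dy": 0,"dz": -0.1,"wx": 0,"wy": 0,"wz": 0,"claw": 0.05},
    {"dx": -0.15,"dy": 0,"dz": -0.1,"wx": 0,"wy": 0,"wz": 0,"claw": 0.05}
  ]
}}

```text
time_s: 24.65
tcp_pos: [0.4574, 0.198, 0.2333]
tcp_rot: [0.144, 1.566, -0.143]
wrist_force: [0.6, 0.0, -0.3]
opening: 0.0894
```

Run:
```python
from sx import *
L=[env.read_camera('side') for _ in range(5)]; c=L[0]; f=np.mean([l['frame'] for l in L],0); c['frame']=f
s=env.read_state(); print(s['time_s'],s['tcp_pos'].round(3),s['wrist_force'].round(1),'frame change',np.abs(L[0]['frame'].astype(float)-L[-1]['frame']).max()) if False else print(s['time_s'],s['tcp_pos'].round(3),s['wrist_force'].round(1))
t=env.read_camera('top')
cv2.imwrite('pics/fin.png',np.hstack([cv2.resize(np.clip(f[175:240,280:345]*1.3,0,255).astype(np.uint8),(400,400),interpolation=cv2.INTER_CUBIC),cv2.resize(np.clip(t['frame'][130:280,250:400]*1.3,0,255).astype(np.uint8),(400,400),interpolation=cv2.INTER_CUBIC)]))
for z in(.0127+.016+.0015,): # predicted pack outline latched
    for l in((.017,.018,z+.076),(-.017,.018,z+.076),(-.017,-.018,z+.076),(0,.026,z+.057+.0145),(0,.026,z+.057-.0145)): print(l[2].__round__(4),np.round((proj(c,W(.556,.178,-.185,l))-[280,175])*400/65,0))
```

```text
24.9 [0.462 0.197 0.232] [-0.  -0.3  0.7]
0.1062 [103.  89.]
0.1062 [200.  99.]
0.1062 [229.  58.]
0.1017 [145. 116.]
0.0727 [147. 194.]
```

View pics/fin.png

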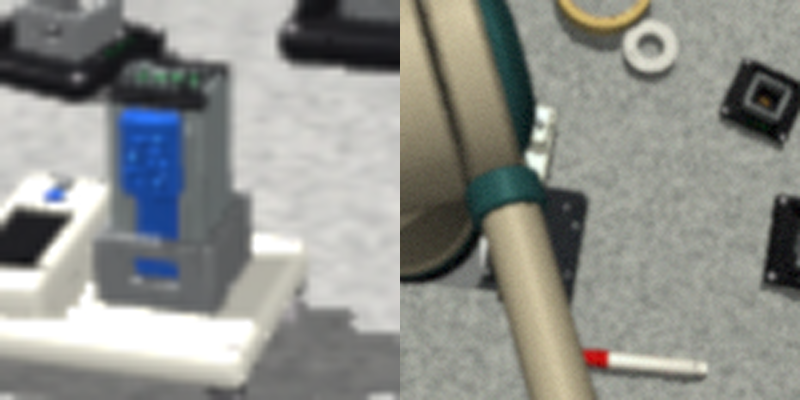

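The pack stands upright in the receiver. The blue barb shows in the lip window at crop (158,267), and the cap corner is at (110,93) against (103,89) predicted for a latched pack. The tool is clear, so I'm handing in.

```bash
python3 -c "
from h import *
print(env.finish_job())"
```

```text
the job is handed in; nothing more can be done
None
```

I freed the pack from the middle-sized charger by pinching its tabs, moved it to the receiver, pressed it to the well floor and released it. I handed the job in at about 25 s; no verdict came back.

**Insertion:** The first placing was 1–2 mm off. It took several gentle touches on the rim, the hardest about 11 N, before the pack dropped in. The two cameras disagreed by a few mm on the receiver's x position. I settled that from the contact torque and the gap visible in the top image.

**Forces:** The highest wrist reading was about 16 N, when the pack reached the floor. That is roughly 17.5 N from pack to well, against the 25 N limit. The readings are samples at the end of each move, so short peaks in between are not covered.

**Last checks:**
- **Seating:** the side picture shows the pack upright in the receiver. Its top corner is about 1 image pixel (roughly 2 mm) from where a latched pack should be.
- **Latches:** the near (+y) barb shows in its lip window. I could not see the far one.
- **Robot:** the arm is clear and reads no contact force.
- **Other objects:** the pen looks unmoved. The ring was in the last top picture, but I did not measure it. The arm hid the vial, which was never near its path.

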